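# Scan the weld samples with the sprung probe

### The arm

A 7-joint arm with a two-finger parallel gripper is mounted at the origin on the work surface. World frame = base frame: x ahead of the robot, y to its left, z up, the work surface at z = 0. Lengths are in m, angles in rad, forces in N, time in s.
With the tool pointing down it reaches from about 0.4 to 0.85 m from the base axis. Payload 10.4 kg.
Tool frame: the origin (TCP) lies at the very end of the fingers, on their centre line; the grasp point (between the pads) lies 19 mm behind it; z points along the fingers, y is the line along which they close (so a half turn about z gives the same grasp; the last joint's range is limited). The gripper opens to 85 mm and grips with 20 to 120 N. Pads are 22 mm wide; open, the fingers measure 114 mm over their backs; the gripper's body (76 mm by 85 mm) begins 54 mm behind the grasp point. The pads swing forward as they close: fully open they stand 13 mm farther back than shut.
Start: joints at [1.183, 0.332, -0.065, 1.46, 0.022, 1.35, -0.088], TCP at [0.223, -0.584, 0.231] pointing down, gripper open.
Joint ranges: [-2.6, 2.6], [-0.5, 2.12], [-1.47, 1.34], [0.16, 2.42], [-1.27, 4.41], [0.06, 2.06], [-2.6, 2.6]. Speed limits (rad/s): [2.22, 2.22, 2.79, 2.79, 3.14, 3.14, 3.14].

### API

Orientations are given as a unit quaternion [x, y, z, w].
In Python, from workcell import * gives the robot as it stands. The module is installed in compiled form; this text tells all that it offers.
- The arm moves only by the tool carry_out, never from a script. Its argument "motion" is a list of rows, each an object with "xyz": the shift along the tool's x, y, z in m, a list of three; "angular": the turn, a rotation vector about the tool's x, y, z in degrees, a list of three. A call has 1 to 12 rows; each row is the pose to reach, as a shift and turn from the pose commanded when the call began, along the tool's axes at that moment; what a row does not reach only later rows make up. A row lasts 1/10 s, in which the tool goes at most 50 mm and 8.59 degrees, less where a joint would pass 70% of its speed; a pose out of reach is approached as far as the arm can. A call with a gripper value outside its range is refused whole. "hand" is the opening, from 0 (shut) to 1 (fully open), set as the call begins (left out, the last holds). The fingers move at their own pace and stop on an object; "grip_force" is the grip in N (left out, the last holds). Time passes only in rows, so rows that repeat a pose let the fingers close. It gives the time, the measured TCP pose, the force, the opening and the grip force at its end, in the units of the state.
- get_obs(): the state, without advancing time (a new reading comes with each control period).
- camera(name): name is "scene" or "side" or "wrist"; returns a dict with "img" (384x512x3 uint8, red, green, blue), "fx", "fy", "cx", "cy" (pixels), "extrinsics" (4x4, takes a point from camera to world coordinates). Camera axes: x right, y up, looking along -z (the intrinsics and any distortion apply to the point x, -y, -z); pixel columns grow to the right and rows downward; lengths in m; the calibration is good to about 2 mm. A picture is of the moment at which its call begins. There is no depth.
- hand_in(): hands the job in; it is judged then, once.
The state is a dict: "clock": time; "joint_pos": joint angles; "joint_velocities": joint speeds; "tau": joint torques, N m; "position": TCP position; "ee_rot": TCP orientation; "ft_force": force on the tool from outside, world axes, zero at the start; "torque": the same for the moment, N m; "grip_width": opening from 0.0 (shut) to 1.0 (fully open); "grasp_force": force on a finger pad.
Only numpy, scipy, OpenCV 4.12 (cv2) and the standard library are available. Lean on these libraries where they do the work, as an engineer would, in place of code of your own. Each camera call takes 0.05 s, during which the arm holds its last target. There are 200 camera calls.

### The job

Lay every welded sample flat along the narrow steel rail, seam up, then press the instrument's START key (the left end of its row). Take the probe from its stand and, holding it upright with its sprung tip lightly pressed in, guide it along each weld from the drilled end to the plain end in a slow steady pass of about 2 cm a second, longest sample first and shortest last, because the instrument files the scans in that order. Hang the probe back in its stand, then press STORE (the right end of the row); leave the samples lying on the rail, and do not press the two middle keys or disturb the other things on the bench.

Things in the scene. Friction and masses are not known exactly. Their poses are not given: they have to be found in the camera images.
- sample_long: longest welded steel sample, plate 150 x 50 x 10 mm, 0.6 kg, lying flat, seam up. Origin: centre of its underside, x along its length, z up. Weld: straight rippled bead 10 mm wide along the middle of the top (y = 0, z = +10 mm), full length. A dark drilled hole (11 mm, at x = -63, y = +16) marks the end -x, where the scan starts. None if absent.
- sample_mid: middle-sized welded steel sample, plate 120 x 50 x 10 mm, 0.5 kg, lying flat, seam up. Origin: centre of its underside, x along its length, z up. Weld: straight rippled bead 10 mm wide along the middle of the top (y = 0, z = +10 mm), full length. A dark drilled hole (11 mm, at x = -48, y = +16) marks the end -x, where the scan starts. None if absent.
- sample_short: shortest welded steel sample, plate 90 x 50 x 10 mm, 0.4 kg, lying flat, seam up. Origin: centre of its underside, x along its length, z up. Weld: straight rippled bead 10 mm wide along the middle of the top (y = 0, z = +10 mm), full length. A dark drilled hole (11 mm, at x = -33, y = +16) marks the end -x, where the scan starts. None if absent.
- rail: narrow ground-steel rail fixed to the table, 440 mm long x 30 wide x 30 high, lying across in front of the robot beyond the samples. Origin at the centre of its underside, x along its length, top face at z = +30 mm. A sample laid along it overhangs it 10 mm on each side; there is room for all three in a row.
- probe: upright hand-held weld probe, 0.13 kg. Origin on its axis at the underside of its round collar (45 mm across, 5 thick), z up along the axis. Above: grey square grip 26 x 26 mm, sides along x and y, z = +5 to +50 mm. Below: barrel 20 mm across to z = -60, nose 14 across to -76, and the sprung tip, its end at z = -100 mm.
- probe_tip (a point): the end of the probe's sprung tip, a white ball end 8 mm across; 100 mm below the probe's origin, less however far the spring is pushed in
- plunger (a joint): how far the sprung tip is pushed in, 0 to 0.008 m; spring of 130 N/m with 0.4 N preload, so 4 mm is about 0.9 N; beyond 8 mm it is solid
- stand: fixed probe stand, base 120 x 110 x 10 mm; at its top a level fork of two prongs 82 mm long, 30 mm apart inside, tops 125 mm above the table, open to its -x where each ends in a 6 mm lip; post at +x, no higher than the prongs. Origin at table level below the fork. The probe hangs by its collar on the prongs, barrel between them; lift it straight out, lower it straight in.
- stand_fork (a point): middle of the fork at prong-top height, where the probe's origin (collar underside) hangs; x along the prongs, y across them
- instrument: the probe's instrument, a loose grey box 200 (y) x 140 (x) x 55 mm high, 1.6 kg, lying face up, screen on its far (+x) half and four round keys in a row on its near (-x) half. Origin at the centre of its underside.
- key_start_top (a point): centre of the top of the START key, first in the row (towards the instrument's +y, the robot's left); round white key 24 mm across, keys 34 mm apart; pressed straight down
- key_start (a joint): how far that key is down, 0 to 0.006 m; fully down at about 4 N, counts from 4.5 mm, springs back
- key_gain_top (a point): centre of the top of the second key from the left, not to be pressed; round white key 24 mm across, keys 34 mm apart; pressed straight down
- key_gain (a joint): how far that key is down, 0 to 0.006 m; fully down at about 4 N, counts from 4.5 mm, springs back
- key_delete_top (a point): centre of the top of the third key from the left, not to be pressed; round white key 24 mm across, keys 34 mm apart; pressed straight down
- key_delete (a joint): how far that key is down, 0 to 0.006 m; fully down at about 4 N, counts from 4.5 mm, springs back
- key_store_top (a point): centre of the top of the STORE key, last in the row (towards -y, the robot's right); round white key 24 mm across, keys 34 mm apart; pressed straight down
- key_store (a joint): how far that key is down, 0 to 0.006 m; fully down at about 4 N, counts from 4.5 mm, springs back
- test_block: bystander, leave in its place: round steel hardness test block, 64 mm across, 15 high; origin at its underside
- wire_brush: bystander, leave in its place: brush lying on the table; origin at its underside
- couplant: bystander, leave in its place: grey squeeze bottle 56 mm across, 150 high; origin at its underside
- loupe: bystander, leave in its place: black eyeglass 48 mm across, 50 high; origin at its underside
- caliper: bystander, leave in its place: steel caliper 200 mm long, lying flat; origin at its underside
- indenter_box: bystander, leave in its place: wooden box 70 x 110 x 40 mm; origin at its underside
Things that resemble listed ones, but are neither listed nor needed, are in the scene too. What is shaped like the sample_short but blue or purple is not meant.

How it is judged:
By the outcome, as a careful person would: the job done as asked, in the order asked, and still so for the second after the job is handed in, with the robot touching nothing.
Of sample_long, sample_mid, sample_short only 2 to 3 are there at a start; the rules pass over those that are not, and their reading is None.
At some moment in a run one of instrument may be knocked a few centimetres aside while the robot is not near it.
Once in a run the grip may slacken for a moment while it holds something.
It also fails if it takes over 210 s, if anything falls off the work surface, if the arm or the gripper's body presses on something with over 40 N, if the wrist force passes 120 N, or if a joint passes its speed limit or range.

## Working session

There is one attempt and no reset: what is moved stays moved. The work goes in short steps, Python scripts to look and compute and a tool call to move; the robot and the scene stay as the last step left them, time stands still between calls to the robot, and variables do not carry over. Pictures are saved under pics/ and viewed, at most 14 in all, crops included, and the job is handed in when it is done.

Besides the shell and the picture viewer there is one more tool, called after "Request:" as name(argument=value, ...) on one line, values as JSON. carry_out: Moves the arm, as the interface text tells. Its arguments: {"type":"object","properties":{"motion":{"type":"array"},"hand":{"type":"number"},"grip_force":{"type":"number"}},"required":["motion"]}

```bash
mkdir -p pics
cat > h.py <<'E'
from workcell import *
import numpy as np, cv2
from scipy.spatial.transform import Rotation as R
def snap(n,f,crop=None,s=1.5):
    c=camera(n); im=c["img"][:,:,::-1]
    np.savez('pics/'+f+'.npz',**{k:c[k] for k in c})
    if crop: x0,y0,x1,y1=crop; im=im[y0:y1,x0:x1]
    cv2.imwrite('pics/'+f+'.png',cv2.resize(im,None,fx=s,fy=s,interpolation=cv2.INTER_CUBIC)); return c
def ray(c,u,v):
    d=np.array([(u-c['cx'])/c['fx'],-(v-c['cy'])/c['fy'],-1.]); E=c['extrinsics']
    return E[:3,3],E[:3,:3]@d
def onz(c,u,v,z):
    o,d=ray(c,u,v); return o+d*(z-o[2])/d[2]
def proj(c,p):
    E=np.array(c['extrinsics']); q=E[:3,:3].T@(np.array(p)-E[:3,3]); return c['cx']+c['fx']*q[0]/-q[2], c['cy']-c['fy']*q[1]/-q[2]
E
python3 - <<'E'
from h import *
for n in("scene","side","wrist"):
    c=snap(n,n+'0'); print(n,c['fx'],c['cx'],c['cy'],[k for k in c],np.round(c['extrinsics'],3).tolist())
o=get_obs();print({k:np.round(v,3).tolist() for k,v in o.items()})
E
```

```text
scene 490.8461007142937 255.10770725264882 189.91294716968105 ['img', 'fx', 'fy', 'cx', 'cy', 'extrinsics'] [[0.448, -0.538, 0.714, 1.45], [0.894, 0.278, -0.351, -0.472], [-0.01, 0.796, 0.606, 0.906], [0.0, 0.0, 0.0, 1.0]]
side 379.26515005906975 254.24519705472053 198.83405262323677 ['img', 'fx', 'fy', 'cx', 'cy', 'extrinsics'] [[-0.95, 0.252, -0.187, 0.287], [-0.313, -0.73, 0.608, 0.629], [0.017, 0.636, 0.772, 0.868], [0.0, 0.0, 0.0, 1.0]]
wrist 275.29759546074587 257.23798040213063 189.26283167252 ['img', 'fx', 'fy', 'cx', 'cy', 'extrinsics'] [[0.357, 0.885, 0.298, 0.299], [-0.934, 0.339, 0.113, -0.554], [-0.001, -0.318, 0.948, 0.374], [0.0, 0.0, 0.0, 1.0]]
{'clock': 0.15, 'joint_pos': [1.183, 0.333, -0.065, 1.461, 0.022, 1.35, -0.088], 'joint_velocities': [-0.001, -0.0, 0.0, -0.003, 0.0, -0.0, 0.002], 'tau': [0.0, -62.583, 0.049, -39.185, 0.016, 0.007, 0.0], 'position': [0.223, -0.584, 0.231], 'ee_rot': [0.983, 0.181, -0.0, -0.001], 'ft_force': [-0.774, -0.96, 0.657], 'torque': [-0.045, 0.026, -0.031], 'grasp_force': 0.0, 'grip_width': 1.0}
```

View pics/scene0.png

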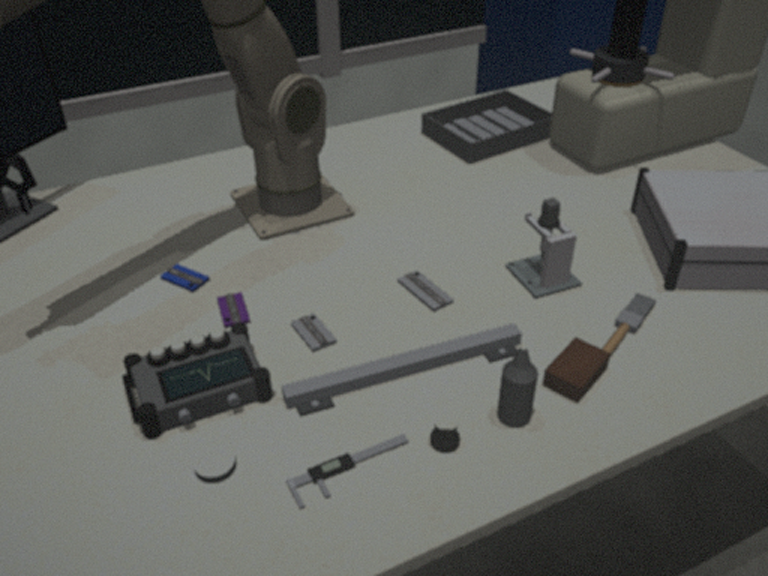

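View pics/side0.png

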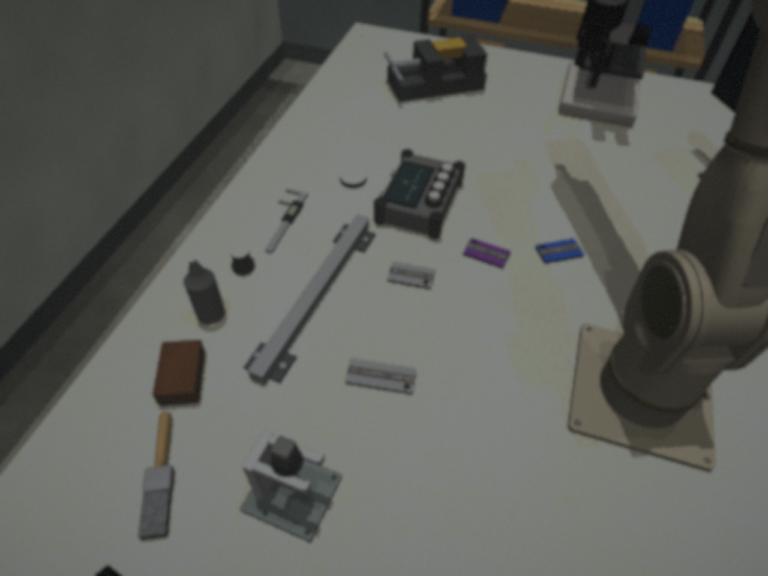

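Scene (1.5x): grey samples at (425,290) and (313,332); blue (185,277) and purple (233,308) plates are decoys; the plates in the tray (490,125) are not on the bench. Stand with probe is at (548,240), instrument at (197,380), rail from (287,395) to (520,335). I'll take enlarged crops to measure them.

Run:
```python
import cv2,numpy as np
a=cv2.imread('pics/scene0.png'); 
from numpy import load
s=load('pics/scene0.npz')['img'][:,:,::-1]; d=load('pics/side0.npz')['img'][:,:,::-1]
def cr(im,x0,y0,w,h,k): return cv2.resize(im[y0:y0+h,x0:x0+w],(w*k,h*k),interpolation=cv2.INTER_CUBIC)
# scene: 180..380 x 170..280 ; x4
cv2.imwrite('pics/c1.png',cr(s,180,140,200,150,4))
cv2.imwrite('pics/c2.png',cr(d,150,130,200,150,4))
```

```text
(no output)
```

View pics/c1.png

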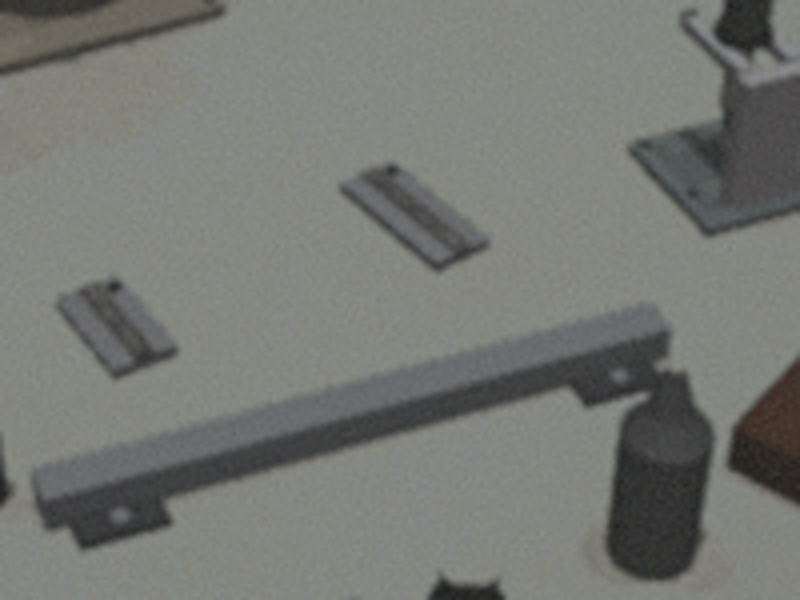

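View pics/c2.png

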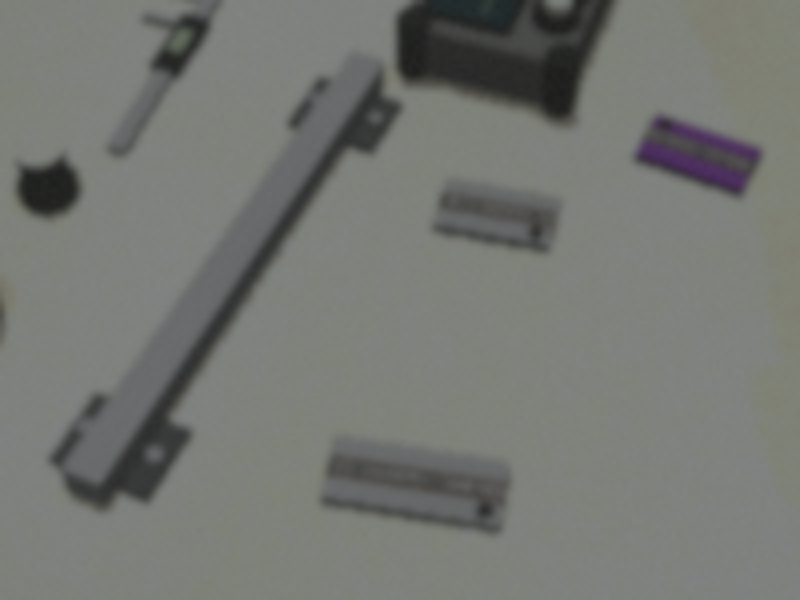

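```bash
cat > m.py <<'E'
from h import *
S=dict(np.load('pics/scene0.npz'));D=dict(np.load('pics/side0.npz'))
def run(name,pts,c,ox,oy,z,k=4):
    P=np.array([onz(c,ox+u/k,oy+v/k,z)[:2] for u,v in pts])
    L=np.linalg.norm(np.roll(P,-1,0)-P,axis=1); print(name,np.round(P,4).tolist(),'len',np.round(L,3),'ctr',np.round(P.mean(0),4)); return P
E
python3 - <<'E'
from m import *
run('A s',[(342,186),(400,165),(488,241),(440,262)],S,180,140,.01)
run('A d',[(338,437),(510,462),(505,525),(325,498)],D,150,130,.01)
run('B s',[(58,300),(117,279),(177,349),(117,372)],S,180,140,.01)
run('B d',[(447,180),(561,198),(549,243),(434,228)],D,150,130,.01)
run('rail s',[(35,472),(648,303),(668,332),(45,503)],S,180,140,.03)
run('rail d',[(355,52),(382,68),(100,488),(62,462)],D,150,130,.03)
# full-view (1.5x) keys, probe
run('keys s',[(158,354),(180,350),(202,345),(224,339)],S,0,0,.062,1.5)
run('keys d',[(448,169),(442,178),(438,187),(433,197)],D,0,0,.062,1.5)
run('grip top s',[(549,204)],S,0,0,.175,1.5);run('grip top d',[(287,443)],D,0,0,.175,1.5)
def cr(im,x0,y0,w,h,k): return cv2.resize(im[y0:y0+h,x0:x0+w,::-1],(w*k,h*k),interpolation=cv2.INTER_CUBIC)
cv2.imwrite('pics/c3.png',np.vstack([np.hstack([cr(S['img'],330,120,76,75,5),cr(D['img'],155,280,80,75,5)]),np.hstack([cr(S['img'],80,215,76,60,5),cr(D['img'],248,98,80,60,5)])])[:600])
E
```

```text
A s [[0.3927, 0.0839], [0.3894, 0.1361], [0.5014, 0.1477], [0.5064, 0.1044]] len [0.052 0.113 0.044 0.115] ctr [0.4475 0.118 ]
A d [[0.5005, 0.1045], [0.3853, 0.0861], [0.3752, 0.1332], [0.4922, 0.1518]] len [0.117 0.048 0.118 0.048] ctr [0.4383 0.1189]
B s [[0.4195, -0.1567], [0.417, -0.1107], [0.5058, -0.1028], [0.5086, -0.1484]] len [0.046 0.089 0.046 0.09 ] ctr [ 0.4627 -0.1297]
B d [[0.5022, -0.1451], [0.4139, -0.1557], [0.4108, -0.1087], [0.4966, -0.0948]] len [0.089 0.047 0.087 0.051] ctr [ 0.4559 -0.1261]
rail s [[0.5919, -0.2365], [0.6318, 0.1962], [0.663, 0.1908], [0.6198, -0.2404]] len [0.434 0.032 0.433 0.028] ctr [ 0.6266 -0.0225]
rail d [[0.6108, -0.2383], [0.5839, -0.2275], [0.6259, 0.2023], [0.6576, 0.1925]] len [0.029 0.432 0.033 0.433] ctr [ 0.6196 -0.0178]
keys s [[0.4527, -0.4064], [0.4599, -0.3706], [0.4646, -0.3337], [0.4669, -0.2954]] len [0.036 0.037 0.038 0.112] ctr [ 0.461  -0.3515]
keys d [[0.4577, -0.4155], [0.4626, -0.3798], [0.4632, -0.3467], [0.465, -0.3108]] len [0.036 0.033 0.036 0.105] ctr [ 0.4621 -0.3632]
grip top s [[0.5062, 0.3485]] len [0.] ctr [0.5062 0.3485]
grip top d [[0.4942, 0.3551]] len [0.] ctr [0.4942 0.3551]
```

View pics/c3.png

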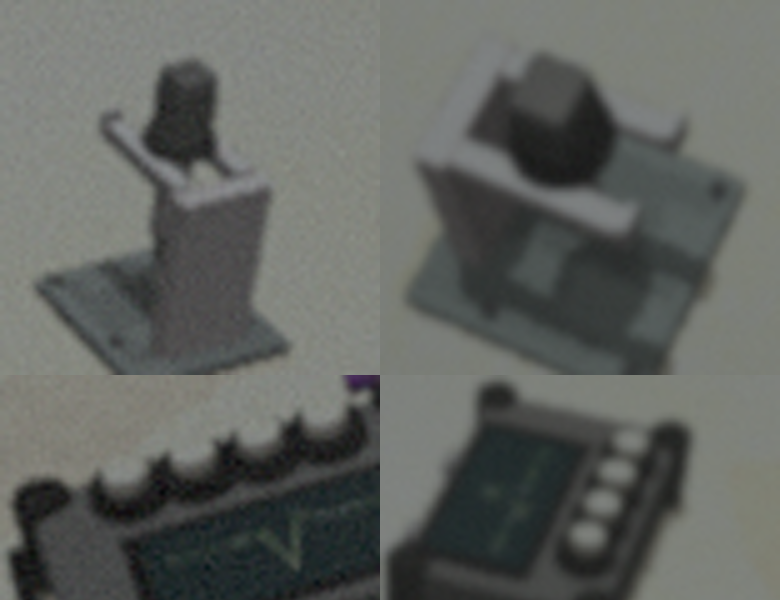

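Scene/side crops: grey plates measure about 118x48 (sample_mid, scene crop (415,217)) and 89x47 (sample_short, (117,325)), so sample_long is absent. Both have the hole at their near end on the +y side. The blue and purple plates are decoys. I'll start with the short one and look with the wrist camera.

```bash
cat >> h.py <<'E'
def go(x,y,z,yaw,base=None):
    """shift/turn (tool axes) from now to TCP (x,y,z), pointing down, tool x at yaw deg (world)"""
    o=get_obs(); R0=R.from_quat(o['ee_rot']) if base is None else base[1]; p0=o['position'] if base is None else base[0]
    R1=R.from_euler('z',yaw,degrees=True)*R.from_quat([1,0,0,0])
    print('xyz',np.round(R0.inv().apply(np.array([x,y,z])-p0),4).tolist(),'ang',np.round((R0.inv()*R1).as_rotvec(degrees=True),2).tolist())
    return np.array([x,y,z]),R1
E
python3 - <<'E'
from h import *
go(.42,-.35,.25,10); go(.43,-.128,.2,6.5)
E
```

```text
xyz [0.2675, -0.1479, -0.0191] ang [-0.06, 0.01, 10.9]
xyz [0.3561, -0.3517, 0.0311] ang [-0.06, 0.01, 14.4]
```

Request:
carry_out(motion=[{"xyz":[0.045,-0.02,-0.003],"angular":[0,0,3]},{"xyz":[0.09,-0.045,-0.006],"angular":[0,0,6]},{"xyz":[0.135,-0.07,-0.01],"angular":[0,0,9]},{"xyz":[0.18,-0.095,-0.015],"angular":[0,0,11]},{"xyz":[0.225,-0.12,-0.018],"angular":[0,0,12]},{"xyz":[0.265,-0.145,-0.01],"angular":[0,0,13]},{"xyz":[0.285,-0.185,0],"angular":[0,0,14]},{"xyz":[0.305,-0.23,0.01],"angular":[0,0,14.4]},{"xyz":[0.325,-0.275,0.02],"angular":[0,0,14.4]},{"xyz":[0.342,-0.32,0.03],"angular":[0,0,14.4]},{"xyz":[0.356,-0.352,0.031],"angular":[-0.06,0,14.4]},{"xyz":[0.356,-0.352,0.031],"angular":[-0.06,0,14.4]}])

```text
clock: 1.35
position: [0.4302, -0.1232, 0.2002]
ee_rot: [0.998, 0.06, 0.0, 0.0]
ft_force: [0.2, -0.3, 0.2]
grip_width: 1.005
grasp_force: 0.0
```

Run:
```python
from h import *
c=snap("wrist","w1",s=1.5); print(np.round(c['extrinsics'],3).tolist(), get_obs()['position'], get_obs()['ft_force'])
```

```text
[[0.121, 0.941, 0.316, 0.511], [-0.993, 0.114, 0.039, -0.113], [0.001, -0.318, 0.948, 0.343], [0.0, 0.0, 0.0, 1.0]] [ 0.43009573 -0.12602511  0.20037102] [ 0.16293969 -1.10228433  0.37491095]
```

View pics/w1.png

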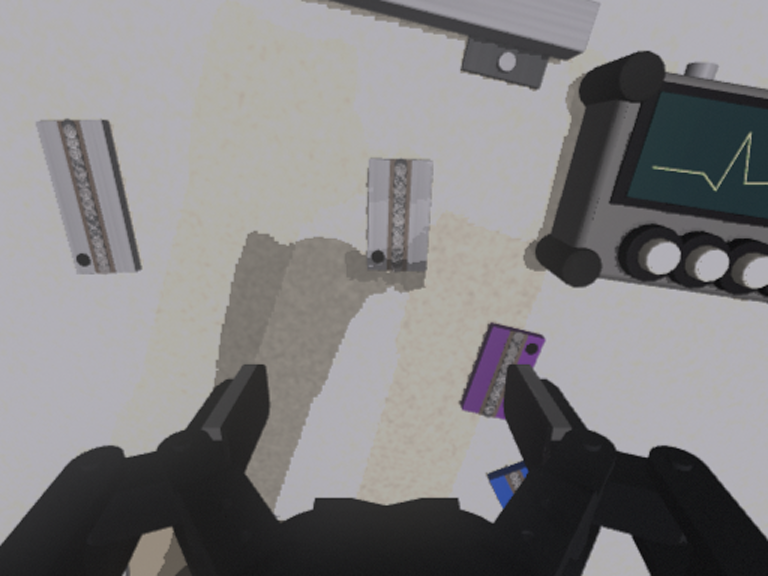

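Wrist: short sample at (400,215), hole (377,257), clearly seen; mid at (90,197) with hole (83,259); purple decoy (505,370).

Run:
```python
from m import *
W=dict(np.load('pics/w1.npz'))
P=run('B',[(370,158),(433,159),(427,272),(368,270)],W,0,0,.01,1.5)
for a,b in((3,0),(2,1)): print(np.degrees(np.arctan2(*(P[b]-P[a])[::-1])))
run('weld B',[(400,160),(397,271)],W,0,0,.011,1.5)
P=run('A',[(38,122),(104,121),(136,271),(77,273)],W,0,0,.01,1.5)
for a,b in((3,0),(2,1)): print(np.degrees(np.arctan2(*(P[b]-P[a])[::-1])))
run('keys',[(660,258),(707,264),(753,272)],W,0,0,.062,1.5)
```

```text
B [[0.4999, -0.1018], [0.505, -0.1502], [0.4143, -0.1595], [0.41, -0.1099]] len [0.049 0.091 0.05  0.09 ] ctr [ 0.4573 -0.1304]
5.161727357556327
5.8345061907569535
weld B [[0.5012, -0.125], [0.4124, -0.1342]] len [0.089 0.089] ctr [ 0.4568 -0.1296]
A [[0.4955, 0.1487], [0.5022, 0.0994], [0.3856, 0.0838], [0.3779, 0.1333]] len [0.05  0.118 0.05  0.119] ctr [0.4403 0.1163]
7.449572058852916
7.609874875517359
keys [[0.4592, -0.3134], [0.459, -0.3478], [0.4573, -0.3825]] len [0.034 0.035 0.069] ctr [ 0.4585 -0.3479]
```

Run:
```python
from h import *
go(.457,-.130,.06,5.5); go(.457,-.130,.004,5.5)
```

```text
xyz [0.0262, 0.0069, 0.1404] ang [0.09, -0.01, 1.24]
xyz [0.0262, 0.0068, 0.1964] ang [0.09, -0.01, 1.24]
```

Request:
carry_out(motion=[{"xyz":[0.026,0.007,0.04],"angular":[0,0,1.2]},{"xyz":[0.026,0.007,0.08],"angular":[0,0,1.2]},{"xyz":[0.026,0.007,0.12],"angular":[0,0,1.2]},{"xyz":[0.026,0.007,0.15],"angular":[0,0,1.2]},{"xyz":[0.026,0.007,0.17],"angular":[0,0,1.2]},{"xyz":[0.026,0.007,0.182],"angular":[0,0,1.2]},{"xyz":[0.026,0.007,0.19],"angular":[0,0,1.2]},{"xyz":[0.026,0.007,0.194],"angular":[0,0,1.2]},{"xyz":[0.026,0.007,0.196],"angular":[0,0,1.2]},{"xyz":[0.026,0.007,0.196],"angular":[0,0,1.2]}])

```text
clock: 2.4
position: [0.4571, -0.1325, 0.0048]
ee_rot: [0.999, 0.046, 0.001, 0.001]
ft_force: [1.2, -0.7, -0.4]
grip_width: 0.999
grasp_force: 0.0
```

Request:
carry_out(motion=[{"xyz":[0,0,0],"angular":[0,0,0]},{"xyz":[0,0,0],"angular":[0,0,0]},{"xyz":[0,0,0],"angular":[0,0,0]},{"xyz":[0,0,0],"angular":[0,0,0]},{"xyz":[0,0,0],"angular":[0,0,0]},{"xyz":[0,0,0],"angular":[0,0,0]},{"xyz":[0,0,0],"angular":[0,0,0]},{"xyz":[0,0,0],"angular":[0,0,0]},{"xyz":[0,0,0],"angular":[0,0,0]},{"xyz":[0,0,0],"angular":[0,0,0]}], hand=0, grip_force=80)

```text
clock: 3.4
position: [0.4571, -0.1321, 0.0055]
ee_rot: [0.999, 0.046, 0.0, 0.001]
ft_force: [-5.5, 3.2, 16.4]
grip_width: 0.537
grasp_force: 79.2
```

Run:
```python
from h import *
print(get_obs()['position'],get_obs()['ft_force'])
W=dict(np.load('pics/w1.npz'))
go(.457,-.130,.12,5.5); go(.6,-.128,.12,84.5)
```

```text
[ 0.45706042 -0.13212312  0.00553583] [-5.48858426  3.21189949 16.39946671]
xyz [0.0002, -0.0019, -0.1145] ang [0.09, -0.03, -0.19]
xyz [0.1428, 0.0093, -0.1144] ang [0.1, 0.04, -79.19]
```

Request:
carry_out(motion=[{"xyz":[0,-0.001,-0.01],"angular":[0,0,0]},{"xyz":[0,-0.002,-0.035],"angular":[0,0,0]},{"xyz":[0.005,-0.002,-0.065],"angular":[0,0,-6]},{"xyz":[0.02,-0.001,-0.095],"angular":[0,0,-14]},{"xyz":[0.04,0,-0.115],"angular":[0,0,-22]},{"xyz":[0.06,0.001,-0.115],"angular":[0,0,-30]},{"xyz":[0.08,0.003,-0.115],"angular":[0,0,-38]},{"xyz":[0.1,0.005,-0.115],"angular":[0,0,-46]},{"xyz":[0.115,0.007,-0.115],"angular":[0,0,-54]},{"xyz":[0.128,0.008,-0.115],"angular":[0,0,-62]},{"xyz":[0.138,0.009,-0.115],"angular":[0,0,-70]},{"xyz":[0.142,0.009,-0.115],"angular":[0.1,0,-76]}])

```text
clock: 4.6
position: [0.5992, -0.1278, 0.1192]
ee_rot: [0.757, 0.654, -0.0, -0.001]
ft_force: [-0.4, 0.1, -4.3]
grip_width: 0.529
grasp_force: 82.3
```

Request:
carry_out(motion=[{"xyz":[0,0,0],"angular":[0,0,-3]},{"xyz":[0,0,0],"angular":[0,0,-3]},{"xyz":[0,0,0],"angular":[0,0,-3]}])

```text
clock: 4.9
position: [0.5985, -0.1281, 0.1193]
ee_rot: [0.742, 0.67, -0.0, -0.001]
ft_force: [0.5, 0.3, -3.9]
grip_width: 0.531
grasp_force: 82.3
```

Run:
```python
from h import *
c=snap("wrist","w2",s=1.5); print(get_obs()['position'],get_obs()['ft_force'],get_obs()['grip_width'])
print(R.from_quat(get_obs()['ee_rot']).as_matrix().round(3).tolist())
```

```text
[ 0.59858107 -0.12805665  0.11935568] [-0.04005339  0.09174988 -2.48773245] 0.5272833942393761
[[0.101, 0.995, -0.001], [0.995, -0.101, 0.0], [-0.0, -0.001, -1.0]]
```

View pics/w2.png

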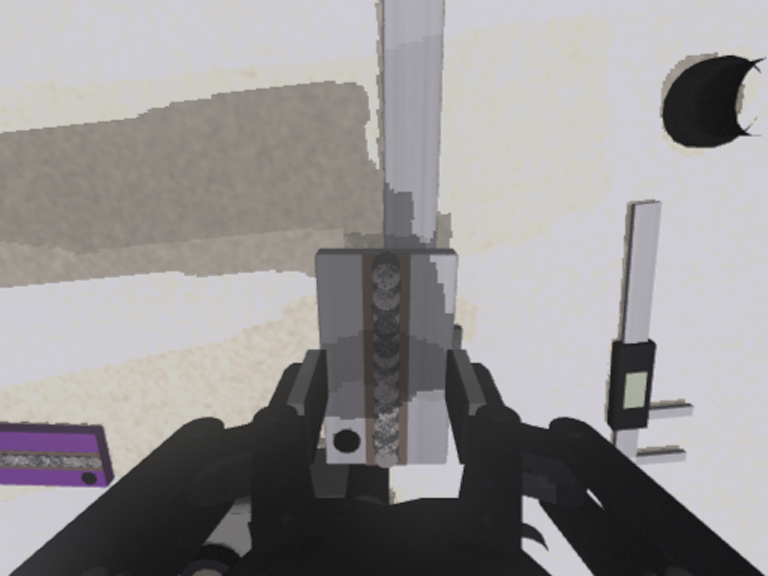

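Run:
```python
from m import *
W=dict(np.load('pics/w2.npz'))
P=run('rail',[(384,5),(443,5),(436,235),(387,235)],W,0,0,.03,1.5)
for a,b in((3,0),(2,1)): print(np.degrees(np.arctan2(*(P[b]-P[a])[::-1])))
print(np.polyfit([ (P[0]+P[1])[1]/2,(P[2]+P[3])[1]/2],[(P[0]+P[1])[0]/2,(P[2]+P[3])[0]/2],1))
P=run('plate',[(318,252),(457,250),(447,463),(327,463)],W,0,0,.124,1.5)
for a,b in((3,0),(2,1)): print(np.degrees(np.arctan2(*(P[b]-P[a])[::-1])))
w=run('weld',[(386,255),(386,463)],W,0,0,.125,1.5);print(np.degrees(np.arctan2(*(w[0]-w[1])[::-1])))
```

```text
rail [[0.6114, 0.0181], [0.6397, 0.0152], [0.6294, -0.0971], [0.6015, -0.0943]] len [0.029 0.113 0.028 0.113] ctr [ 0.6205 -0.0395]
85.00616432728712
84.72099559755375
[0.08988829 0.62404369]
plate [[0.579, -0.0781], [0.6267, -0.0823], [0.6184, -0.1723], [0.569, -0.1673]] len [0.048 0.09  0.05  0.09 ] ctr [ 0.5983 -0.125 ]
83.59066351528142
84.74964902665674
weld [[0.6022, -0.0813], [0.5934, -0.1689]] len [0.088 0.088] ctr [ 0.5978 -0.1251]
84.22543772348546
```

Run:
```python
from h import *
go(.6127,-.133,.05,84.8); go(.6127,-.133,.0355,84.8)
```

```text
xyz [-0.0035, 0.0146, 0.0693] ang [-0.07, 0.0, -0.6]
xyz [-0.0035, 0.0146, 0.0838] ang [-0.07, 0.0, -0.6]
```

Request:
carry_out(motion=[{"xyz":[-0.001,0.005,0.01],"angular":[0,0,-0.3]},{"xyz":[-0.002,0.01,0.025],"angular":[0,0,-0.6]},{"xyz":[-0.0035,0.0146,0.04],"angular":[-0.07,0,-0.6]},{"xyz":[-0.0035,0.0146,0.055],"angular":[-0.07,0,-0.6]},{"xyz":[-0.0035,0.0146,0.066],"angular":[-0.07,0,-0.6]},{"xyz":[-0.0035,0.0146,0.073],"angular":[-0.07,0,-0.6]},{"xyz":[-0.0035,0.0146,0.077],"angular":[-0.07,0,-0.6]},{"xyz":[-0.0035,0.0146,0.08],"angular":[-0.07,0,-0.6]},{"xyz":[-0.0035,0.0146,0.082],"angular":[-0.07,0,-0.6]},{"xyz":[-0.0035,0.0146,0.0835],"angular":[-0.07,0,-0.6]},{"xyz":[-0.0035,0.0146,0.0835],"angular":[-0.07,0,-0.6]},{"xyz":[-0.0035,0.0146,0.0835],"angular":[-0.07,0,-0.6]}])

```text
clock: 6.15
position: [0.6131, -0.1329, 0.0362]
ee_rot: [0.738, 0.675, 0.0, 0.0]
ft_force: [-0.1, -0.6, -4.3]
grip_width: 0.528
grasp_force: 82.3
```

Request:
carry_out(motion=[{"xyz":[0,0,0.0005],"angular":[0,0,0]},{"xyz":[0,0,0.001],"angular":[0,0,0]},{"xyz":[0,0,0.001],"angular":[0,0,0]}])

```text
clock: 6.45
position: [0.6132, -0.133, 0.0359]
ee_rot: [0.738, 0.675, 0.0, 0.0]
ft_force: [-4.2, -0.1, 6.9]
grip_width: 0.529
grasp_force: 85.0
```

Contact. Release and rise.

Request:
carry_out(motion=[{"xyz":[0,0,0],"angular":[0,0,0]},{"xyz":[0,0,0],"angular":[0,0,0]},{"xyz":[0,0,0],"angular":[0,0,0]},{"xyz":[0,0,0],"angular":[0,0,0]},{"xyz":[0,0,0],"angular":[0,0,0]},{"xyz":[0,0,0],"angular":[0,0,0]},{"xyz":[0,0,-0.01],"angular":[0,0,0]},{"xyz":[0,0,-0.03],"angular":[0,0,0]},{"xyz":[0,0,-0.06],"angular":[0,0,0]},{"xyz":[0,0,-0.1],"angular":[0,0,0]},{"xyz":[0,0,-0.14],"angular":[0,0,0]},{"xyz":[0,0,-0.14],"angular":[0,0,0]}], hand=1)

```text
clock: 7.65
position: [0.6159, -0.1328, 0.1819]
ee_rot: [0.738, 0.675, 0.003, 0.004]
ft_force: [0.4, -0.0, -0.2]
grip_width: 0.997
grasp_force: 0.0
```

Run:
```python
from h import *
print(get_obs()['position'],get_obs()['ft_force'])
b=go(.4403,.1163,.175,7.5)
go(.4403,.1163,.1,7.5); go(.4403,.1163,.008,7.5,b)
```

```text
[ 0.61585388 -0.13278663  0.18190979] [ 0.44517745 -0.01713637 -0.18872146]
xyz [0.2325, -0.197, 0.0047] ang [0.53, -0.33, 77.41]
xyz [0.2326, -0.1978, 0.0797] ang [0.53, -0.33, 77.41]
xyz [0.0, 0.0, 0.167] ang [0.0, 0.0, 0.0]
```

Request:
carry_out(motion=[{"xyz":[0.01,-0.01,0.0],"angular":[0,0,4]},{"xyz":[0.03,-0.03,0.0],"angular":[0,0,11]},{"xyz":[0.055,-0.05,0.0],"angular":[0,0,19]},{"xyz":[0.08,-0.07,0.0],"angular":[0,0,27]},{"xyz":[0.105,-0.09,0.0],"angular":[0,0,35]},{"xyz":[0.13,-0.11,0],"angular":[0,0,43]},{"xyz":[0.155,-0.13,0],"angular":[0.3,-0.2,51]},{"xyz":[0.18,-0.15,0],"angular":[0.3,-0.2,59]},{"xyz":[0.205,-0.175,0.005],"angular":[0.5,-0.3,67]},{"xyz":[0.225,-0.19,0.005],"angular":[0.5,-0.3,74]},{"xyz":[0.2325,-0.197,0.005],"angular":[0.5,-0.3,77.4]},{"xyz":[0.2325,-0.197,0.005],"angular":[0.5,-0.3,77.4]}])

```text
clock: 8.85
position: [0.4367, 0.1176, 0.1703]
ee_rot: [0.998, 0.066, -0.004, -0.001]
ft_force: [0.7, -0.4, 0.3]
grip_width: 1.001
grasp_force: 0.0
```

Run:
```python
from h import *
c=snap("wrist","w3",s=1.5); print(get_obs()['position'],get_obs()['ft_force'])
go(.4403,.1163,.1,7.5); go(.4403,.1163,.008,7.5)
```

```text
[0.4373568  0.11641611 0.17019778] [0.1147618  0.02147235 0.37982545]
xyz [0.0034, 0.0007, 0.0702] ang [-0.15, 0.43, 0.16]
xyz [0.0041, 0.0009, 0.1622] ang [-0.15, 0.43, 0.16]
```

View pics/w3.png

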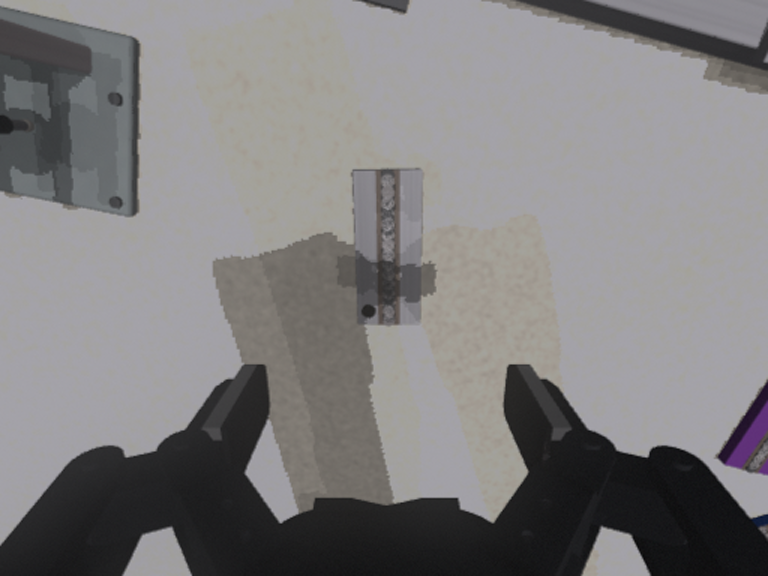

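Mid sample at (388,247), hole (368,311); stand base right edge (138,40)-(134,215).

Run:
```python
from m import *
W=dict(np.load('pics/w3.npz'))
P=run('A',[(353,170),(422,169),(421,325),(357,324)],W,0,0,.01,1.5)
for a,b in((3,0),(2,1)): print(np.degrees(np.arctan2(*(P[b]-P[a])[::-1])))
c=P.mean(0)
P=run('stand base edge',[(138,40),(134,215)],W,0,0,.01,1.5)
go(c[0],c[1],.01,7.5)
```

```text
A [[0.4962, 0.1501], [0.5033, 0.1019], [0.384, 0.0832], [0.378, 0.1342]] len [0.049 0.121 0.051 0.119] ctr [0.4404 0.1173]
7.702891514904264
8.896068424243184
stand base edge [[0.5582, 0.2963], [0.443, 0.3061]] len [0.116 0.116] ctr [0.5006 0.3012]
xyz [0.0043, -0.0001, 0.1602] ang [-0.15, 0.43, 0.16]
```

Request:
carry_out(motion=[{"xyz":[0.004,0,0.03],"angular":[-0.15,0.43,-0.5]},{"xyz":[0.004,0,0.07],"angular":[-0.15,0.43,-0.5]},{"xyz":[0.004,0,0.11],"angular":[-0.15,0.43,-0.5]},{"xyz":[0.004,0,0.135],"angular":[-0.15,0.43,-0.5]},{"xyz":[0.004,0,0.15],"angular":[-0.15,0.43,-0.5]},{"xyz":[0.004,0,0.157],"angular":[-0.15,0.43,-0.5]},{"xyz":[0.004,0,0.16],"angular":[-0.15,0.43,-0.5]},{"xyz":[0.004,0,0.16],"angular":[-0.15,0.43,-0.5]}])

```text
clock: 9.7
position: [0.4405, 0.1168, 0.0101]
ee_rot: [0.998, 0.07, -0.0, -0.0]
ft_force: [0.4, 0.1, 0.4]
grip_width: 1.001
grasp_force: 0.0
```

Request:
carry_out(motion=[{"xyz":[0,0,0],"angular":[0,0,0]},{"xyz":[0,0,0],"angular":[0,0,0]},{"xyz":[0,0,0],"angular":[0,0,0]},{"xyz":[0,0,0],"angular":[0,0,0]},{"xyz":[0,0,0],"angular":[0,0,0]},{"xyz":[0,0,0],"angular":[0,0,0]},{"xyz":[0,0,0],"angular":[0,0,0]},{"xyz":[0,0,0],"angular":[0,0,0]}], hand=0, grip_force=80)

```text
clock: 10.5
position: [0.4403, 0.1171, 0.0101]
ee_rot: [0.998, 0.07, -0.0, -0.0]
ft_force: [-0.2, -0.8, 6.4]
grip_width: 0.003
grasp_force: 2.9
```

Run:
```python
from h import *
print(get_obs()['position'])
go(.55,.072,.1,84.8)
```

```text
[0.44034541 0.11711313 0.01011646]
xyz [0.1023, 0.0599, -0.0899] ang [-0.03, -0.02, -76.79]
```

Fingers closed just over the plate; reopen, go 4.5 mm lower, close again.

Request:
carry_out(motion=[{"xyz":[0,0,-0.005],"angular":[0,0,0]},{"xyz":[0,0,-0.01],"angular":[0,0,0]},{"xyz":[0,0,-0.01],"angular":[0,0,0]},{"xyz":[0,0,-0.01],"angular":[0,0,0]},{"xyz":[0,0,-0.01],"angular":[0,0,0]},{"xyz":[0,0,-0.01],"angular":[0,0,0]},{"xyz":[0,0,-0.01],"angular":[0,0,0]},{"xyz":[0,0,-0.005],"angular":[0,0,0]},{"xyz":[0,0,0.0],"angular":[0,0,0]},{"xyz":[0,0,0.003],"angular":[0,0,0]},{"xyz":[0,0,0.0045],"angular":[0,0,0]},{"xyz":[0,0,0.0045],"angular":[0,0,0]}], hand=1)

```text
clock: 11.7
position: [0.4397, 0.1171, 0.0049]
ee_rot: [0.998, 0.07, -0.001, -0.0]
ft_force: [0.2, 0.0, 0.5]
grip_width: 1.0
grasp_force: 0.0
```

Request:
carry_out(motion=[{"xyz":[0,0,0],"angular":[0,0,0]},{"xyz":[0,0,0],"angular":[0,0,0]},{"xyz":[0,0,0],"angular":[0,0,0]},{"xyz":[0,0,0],"angular":[0,0,0]},{"xyz":[0,0,0],"angular":[0,0,0]},{"xyz":[0,0,0],"angular":[0,0,0]},{"xyz":[0,0,0],"angular":[0,0,0]},{"xyz":[0,0,0],"angular":[0,0,0]}], hand=0, grip_force=80)

```text
clock: 12.5
position: [0.4401, 0.1172, 0.0062]
ee_rot: [0.998, 0.07, -0.0, 0.0]
ft_force: [-5.9, -1.6, 17.4]
grip_width: 0.525
grasp_force: 79.1
```

Run:
```python
from h import *
print(get_obs()['position'])
go(.6,.072,.12,84.8)
```

```text
[0.4401157  0.11719607 0.00624514]
xyz [0.152, 0.067, -0.1139] ang [-0.02, 0.03, -76.8]
```

Request:
carry_out(motion=[{"xyz":[0,0,-0.01],"angular":[0,0,0]},{"xyz":[0,0,-0.035],"angular":[0,0,0]},{"xyz":[0.005,0.003,-0.065],"angular":[0,0,-6]},{"xyz":[0.02,0.01,-0.095],"angular":[0,0,-14]},{"xyz":[0.04,0.02,-0.114],"angular":[0,0,-22]},{"xyz":[0.06,0.03,-0.114],"angular":[0,0,-30]},{"xyz":[0.08,0.038,-0.114],"angular":[0,0,-38]},{"xyz":[0.1,0.045,-0.114],"angular":[0,0,-46]},{"xyz":[0.12,0.053,-0.114],"angular":[0,0,-54]},{"xyz":[0.138,0.06,-0.114],"angular":[0,0,-62]},{"xyz":[0.148,0.065,-0.114],"angular":[0,0,-70]},{"xyz":[0.152,0.067,-0.114],"angular":[0,0,-76.8]}])

```text
clock: 13.7
position: [0.6003, 0.0709, 0.1186]
ee_rot: [0.737, 0.676, -0.001, -0.001]
ft_force: [0.6, -0.6, -4.2]
grip_width: 0.516
grasp_force: 82.1
```

Request:
carry_out(motion=[{"xyz":[0,0,0],"angular":[0,0,0]},{"xyz":[0,0,0],"angular":[0,0,0]}])

```text
clock: 13.9
position: [0.5993, 0.0718, 0.1188]
ee_rot: [0.74, 0.673, -0.001, -0.001]
ft_force: [-0.1, -0.1, -4.5]
grip_width: 0.515
grasp_force: 82.2
```

Run:
```python
from h import *
c=snap("wrist","w4",s=1.5); print(get_obs()['position'],get_obs()['ft_force'],get_obs()['grip_width'])
```

```text
[0.59928103 0.07188701 0.11893885] [-0.92520386  0.02658229 -4.16005738] 0.5127169821870413
```

View pics/w4.png

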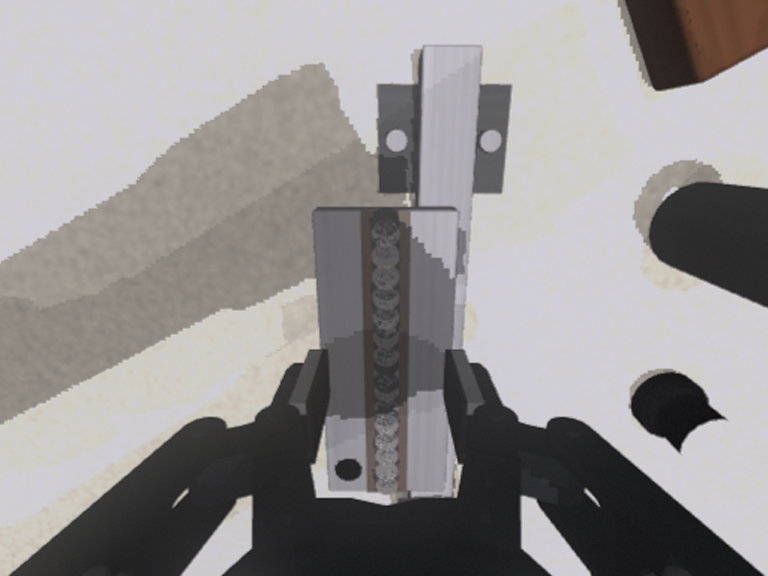

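Plate held straight (weld line at column 386, rows 212–490); rail top (424,45)-(481,45), sides to (419,205)/(472,205).

Run:
```python
from m import *
W=dict(np.load('pics/w4.npz'))
P=run('rail',[(424,47),(481,47),(472,205),(419,205)],W,0,0,.03,1.5)
print([0.6240+.0899*y for y in ((P[0]+P[1])[1]/2,(P[2]+P[3])[1]/2)],(P[0]+P[1])[0]/2,(P[2]+P[3])[0]/2)
w=run('weld',[(386,213),(387,490)],W,0,0,.124,1.5);print(np.degrees(np.arctan2(*(w[0]-w[1])[::-1])))
P=run('plate',[(314,210),(459,210),(447,492),(327,490)],W,0,0,.123,1.5)
go(.6,.072,.12,84.8)
```

```text
rail [[0.6291, 0.1983], [0.6573, 0.1957], [0.6507, 0.1182], [0.6213, 0.1209]] len [0.028 0.078 0.029 0.078] ctr [0.6396 0.1583]
[np.float64(0.6417084856287062), np.float64(0.6347491519809828)] 0.6431699730207725 0.6359889072170968
weld [[0.604, 0.1328], [0.5935, 0.0164]] len [0.117 0.117] ctr [0.5988 0.0746]
84.83768781225784
plate [[0.5801, 0.1359], [0.6284, 0.1314], [0.6188, 0.012], [0.568, 0.0178]] len [0.048 0.12  0.051 0.119] ctr [0.5988 0.0742]
xyz [0.0002, 0.0007, -0.0011] ang [-0.1, -0.02, -0.18]
```

Run:
```python
from h import *
go(.6315,.0719,.0372,84.8)
```

```text
xyz [0.003, 0.0322, 0.0817] ang [-0.1, -0.02, -0.18]
```

Request:
carry_out(motion=[{"xyz":[0.001,0.01,0.005],"angular":[0,0,0]},{"xyz":[0.002,0.022,0.015],"angular":[0,0,0]},{"xyz":[0.003,0.03,0.03],"angular":[-0.1,0,0]},{"xyz":[0.003,0.032,0.045],"angular":[-0.1,0,0]},{"xyz":[0.003,0.032,0.058],"angular":[-0.1,0,0]},{"xyz":[0.003,0.032,0.068],"angular":[-0.1,0,0]},{"xyz":[0.003,0.032,0.075],"angular":[-0.1,0,0]},{"xyz":[0.003,0.032,0.079],"angular":[-0.1,0,0]},{"xyz":[0.003,0.032,0.081],"angular":[-0.1,0,0]},{"xyz":[0.003,0.032,0.082],"angular":[-0.1,0,0]},{"xyz":[0.003,0.032,0.0825],"angular":[-0.1,0,0]},{"xyz":[0.003,0.032,0.0825],"angular":[-0.1,0,0]}])

```text
clock: 15.15
position: [0.6322, 0.0719, 0.0369]
ee_rot: [0.738, 0.674, 0.001, 0.0]
ft_force: [-0.2, -0.2, -4.5]
grip_width: 0.514
grasp_force: 82.4
```

Request:
carry_out(motion=[{"xyz":[0,0,0.0005],"angular":[0,0,0]},{"xyz":[0,0,0.0005],"angular":[0,0,0]}])

```text
clock: 15.35
position: [0.6322, 0.072, 0.0368]
ee_rot: [0.738, 0.674, 0.001, 0.0]
ft_force: [-2.7, -1.2, 3.1]
grip_width: 0.518
grasp_force: 84.8
```

Request:
carry_out(motion=[{"xyz":[0,0,0],"angular":[0,0,0]},{"xyz":[0,0,0],"angular":[0,0,0]},{"xyz":[0,0,0],"angular":[0,0,0]},{"xyz":[0,0,0],"angular":[0,0,0]},{"xyz":[0,0,0],"angular":[0,0,0]},{"xyz":[0,0,0],"angular":[0,0,0]},{"xyz":[0,0,-0.01],"angular":[0,0,0]},{"xyz":[0,0,-0.03],"angular":[0,0,0]},{"xyz":[0,0,-0.06],"angular":[0,0,0]},{"xyz":[0,0,-0.1],"angular":[0,0,0]},{"xyz":[0,0,-0.14],"angular":[0,0,0]},{"xyz":[0,0,-0.15],"angular":[0,0,0]}], hand=1)

```text
clock: 16.55
position: [0.6336, 0.0729, 0.1919]
ee_rot: [0.738, 0.674, 0.003, 0.002]
ft_force: [-0.1, 0.5, 0.1]
grip_width: 1.003
grasp_force: 0.0
```

Run:
```python
from h import *
print(get_obs()['position'])
go(.44,-.42,.2,84.8)
```

```text
[0.63359332 0.07285368 0.19186118]
xyz [-0.5083, -0.1482, -0.0102] ang [0.43, -0.11, 0.02]
```

Request:
carry_out(motion=[{"xyz":[-0.03,-0.01,-0.01],"angular":[0.4,0,0]},{"xyz":[-0.075,-0.022,-0.01],"angular":[0.4,0,0]},{"xyz":[-0.12,-0.035,-0.01],"angular":[0.4,0,0]},{"xyz":[-0.165,-0.048,-0.01],"angular":[0.4,0,0]},{"xyz":[-0.21,-0.061,-0.01],"angular":[0.4,0,0]},{"xyz":[-0.255,-0.074,-0.01],"angular":[0.4,0,0]},{"xyz":[-0.3,-0.087,-0.01],"angular":[0.4,0,0]},{"xyz":[-0.345,-0.1,-0.01],"angular":[0.4,0,0]},{"xyz":[-0.39,-0.113,-0.01],"angular":[0.4,0,0]},{"xyz":[-0.435,-0.126,-0.01],"angular":[0.4,0,0]},{"xyz":[-0.48,-0.14,-0.01],"angular":[0.4,0,0]},{"xyz":[-0.508,-0.148,-0.01],"angular":[0.4,-0.1,0]}], hand=0)

```text
clock: 17.75
position: [0.4357, -0.4244, 0.1956]
ee_rot: [0.74, 0.673, -0.003, -0.002]
ft_force: [-0.2, -0.1, -0.5]
grip_width: -0.002
grasp_force: 0.0
```

Request:
carry_out(motion=[{"xyz":[0,0,0],"angular":[0,0,0]},{"xyz":[0,0,0],"angular":[0,0,0]}])

```text
clock: 17.95
position: [0.4382, -0.4206, 0.1956]
ee_rot: [0.739, 0.674, -0.002, -0.002]
ft_force: [0.8, 1.4, 0.7]
grip_width: -0.001
grasp_force: 0.0
```

Run:
```python
from h import *
c=snap("wrist","w5",s=1.5); print(get_obs()['position'],get_obs()['grip_width'])
```

```text
[ 0.43901763 -0.41949238  0.19580798] 0.0024225144941530494
```

View pics/w5.png

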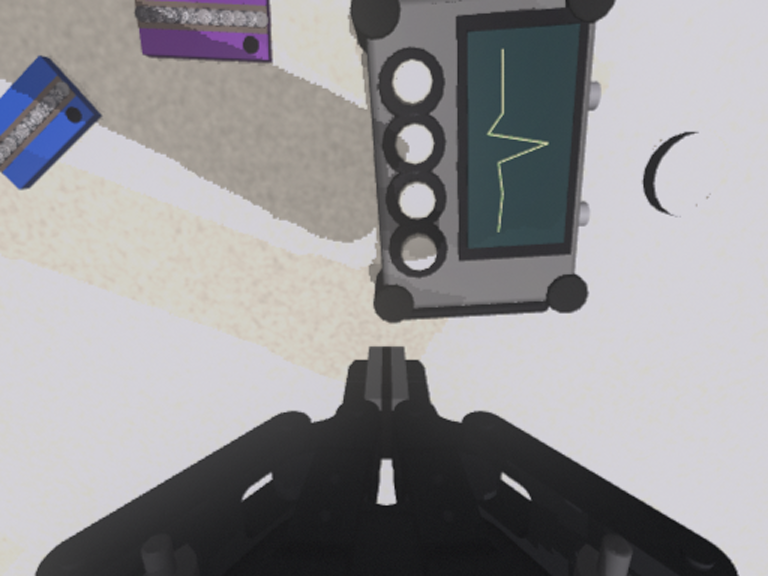

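Keys top to bottom in picture: START (412,81), GAIN (414,143), DELETE (416,200), STORE (418,251). Compute with key height solved by 102 mm spacing.

Run:
```python
from m import *
W=dict(np.load('pics/w5.npz'))
for z in (.055,.06,.065,.07): P=run(z,[(412,81),(414,143),(416,200),(418,251)],W,0,0,z,1.5)
# triangulate with w1 keys
W1=dict(np.load('pics/w1.npz'))
for (a,b) in (((660,258),(412,81)),((707,264),(414,143)),((753,272),(416,200))):
    o1,d1=ray(W1,a[0]/1.5,a[1]/1.5);o2,d2=ray(W,b[0]/1.5,b[1]/1.5)
    t=np.linalg.lstsq(np.c_[d1,-d2],o2-o1,rcond=None)[0];print(np.round(o1+t[0]*d1,4),np.round(o2+t[1]*d2,4))
```

```text
0.055 [[0.4636, -0.3022], [0.4624, -0.3387], [0.4612, -0.3753], [0.4602, -0.4109]] len [0.037 0.037 0.036 0.109] ctr [ 0.4618 -0.3567]
0.06 [[0.4633, -0.3028], [0.4621, -0.3386], [0.4609, -0.3746], [0.4599, -0.4096]] len [0.036 0.036 0.035 0.107] ctr [ 0.4616 -0.3564]
0.065 [[0.463, -0.3034], [0.4618, -0.3386], [0.4606, -0.374], [0.4597, -0.4083]] len [0.035 0.035 0.034 0.105] ctr [ 0.4613 -0.3561]
0.07 [[0.4627, -0.3041], [0.4615, -0.3386], [0.4603, -0.3733], [0.4594, -0.407]] len [0.035 0.035 0.034 0.103] ctr [ 0.461  -0.3557]
[ 0.4615 -0.3044  0.0746] [ 0.4624 -0.3046  0.0746]
[ 0.461  -0.3385  0.0731] [ 0.4613 -0.3386  0.0731]
[ 0.4592 -0.3727  0.0722] [ 0.4602 -0.373   0.0723]
```

Run:
```python
from h import *
go(.462,-.3045,.1,84.8);go(.462,-.3045,.078,84.8)
```

```text
xyz [0.1166, 0.0132, 0.0957] ang [-0.34, 0.03, 0.07]
xyz [0.1167, 0.0133, 0.1177] ang [-0.34, 0.03, 0.07]
```

Request:
carry_out(motion=[{"xyz":[0.03,0.003,0.01],"angular":[-0.3,0,0]},{"xyz":[0.07,0.008,0.03],"angular":[-0.34,0,0]},{"xyz":[0.105,0.012,0.06],"angular":[-0.34,0,0]},{"xyz":[0.1167,0.013,0.085],"angular":[-0.34,0,0]},{"xyz":[0.1167,0.013,0.1],"angular":[-0.34,0,0]},{"xyz":[0.1167,0.013,0.11],"angular":[-0.34,0,0]},{"xyz":[0.1167,0.013,0.117],"angular":[-0.34,0,0]},{"xyz":[0.1167,0.013,0.1177],"angular":[-0.34,0,0]},{"xyz":[0.1167,0.013,0.1177],"angular":[-0.34,0,0]},{"xyz":[0.1167,0.013,0.1177],"angular":[-0.34,0,0]}])

```text
clock: 19.0
position: [0.4615, -0.3063, 0.0785]
ee_rot: [0.739, 0.674, -0.001, 0.001]
ft_force: [0.3, 0.1, 0.2]
grip_width: -0.0
grasp_force: 0.0
```

Request:
carry_out(motion=[{"xyz":[0,0,0.002],"angular":[0,0,0]},{"xyz":[0,0,0.004],"angular":[0,0,0]},{"xyz":[0,0,0.006],"angular":[0,0,0]},{"xyz":[0,0,0.007],"angular":[0,0,0]},{"xyz":[0,0,0.007],"angular":[0,0,0]}])

```text
clock: 19.5
position: [0.4616, -0.3062, 0.0712]
ee_rot: [0.739, 0.674, -0.001, 0.001]
ft_force: [1.4, -3.0, 3.6]
grip_width: -0.002
grasp_force: 1.9
```

Request:
carry_out(motion=[{"xyz":[0,0,0.001],"angular":[0,0,0]},{"xyz":[0,0,0.001],"angular":[0,0,0]},{"xyz":[0,0,0.001],"angular":[0,0,0]}])

```text
clock: 19.8
position: [0.4617, -0.3062, 0.071]
ee_rot: [0.739, 0.674, -0.001, 0.001]
ft_force: [-2.4, 0.1, 12.8]
grip_width: -0.002
grasp_force: 6.6
```

Run:
```python
from h import *
c=snap("wrist","w6",crop=(180,10,440,230),s=3); print(get_obs()['position'],get_obs()['ft_force'])
```

```text
[ 0.46166224 -0.30621921  0.07097883] [-2.79788976  0.14743609 13.75194757]
```

View pics/w6.png

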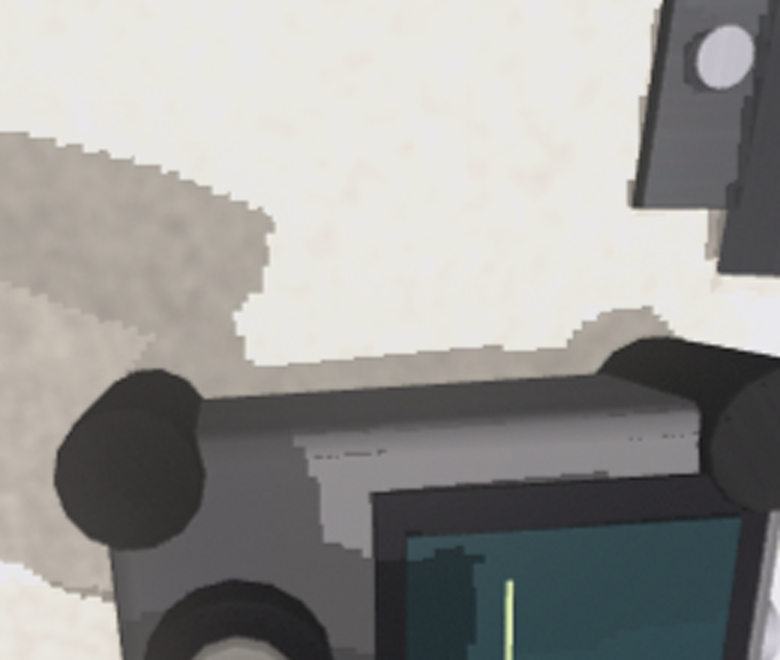

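Force 13.7 N at a hard stop at z = 0.071. I'll lift in small steps to see from the force whether the key's spring travel (6 mm) was really used.

Request:
carry_out(motion=[{"xyz":[0,0,-0.0015],"angular":[0,0,0]},{"xyz":[0,0,-0.0015],"angular":[0,0,0]}])

```text
clock: 20.05
position: [0.4615, -0.3061, 0.0717]
ee_rot: [0.739, 0.674, -0.001, 0.001]
ft_force: [0.4, -2.0, 3.2]
grip_width: -0.0
grasp_force: 1.8
```

Request:
carry_out(motion=[{"xyz":[0,0,-0.0015],"angular":[0,0,0]},{"xyz":[0,0,-0.0015],"angular":[0,0,0]}])

```text
clock: 20.25
position: [0.4612, -0.3057, 0.0729]
ee_rot: [0.738, 0.674, -0.001, 0.0]
ft_force: [0.4, -2.5, 3.7]
grip_width: -0.001
grasp_force: 1.5
```

Request:
carry_out(motion=[{"xyz":[0,0,-0.0015],"angular":[0,0,0]},{"xyz":[0,0,-0.0015],"angular":[0,0,0]}])

```text
clock: 20.45
position: [0.461, -0.3055, 0.0742]
ee_rot: [0.738, 0.674, -0.001, 0.0]
ft_force: [0.5, -0.6, 2.4]
grip_width: -0.001
grasp_force: 1.2
```

Request:
carry_out(motion=[{"xyz":[0,0,-0.002],"angular":[0,0,0]},{"xyz":[0,0,-0.002],"angular":[0,0,0]}])

```text
clock: 20.65
position: [0.4609, -0.3054, 0.0762]
ee_rot: [0.738, 0.674, -0.001, -0.0]
ft_force: [1.2, -0.6, 1.8]
grip_width: -0.0
grasp_force: 0.7
```

START pressed through its full spring travel (top ≈ 0.077, stop 0.071). Next, the probe stand.

Run:
```python
from h import *
b=go(.47,-.2,.28,84.8);go(.49,.255,.28,84.8,b)
```

```text
xyz [0.1056, -0.0007, -0.2039] ang [-0.06, 0.05, 0.01]
xyz [0.4549, -0.0213, 0.0] ang [0.0, 0.0, 0.0]
```

Request:
carry_out(motion=[{"xyz":[0,0,-0.03],"angular":[0,0,0]},{"xyz":[0,0,-0.075],"angular":[0,0,0]},{"xyz":[0.02,0,-0.12],"angular":[0,0,0]},{"xyz":[0.05,0,-0.16],"angular":[0,0,0]},{"xyz":[0.085,0,-0.19],"angular":[0,0,0]},{"xyz":[0.13,-0.002,-0.204],"angular":[0,0,0]},{"xyz":[0.178,-0.004,-0.204],"angular":[0,0,0]},{"xyz":[0.226,-0.006,-0.204],"angular":[0,0,0]},{"xyz":[0.274,-0.009,-0.204],"angular":[0,0,0]},{"xyz":[0.322,-0.011,-0.204],"angular":[0,0,0]},{"xyz":[0.37,-0.013,-0.204],"angular":[0,0,0]},{"xyz":[0.418,-0.015,-0.204],"angular":[0,0,0]}], hand=1)

```text
clock: 21.85
position: [0.4834, 0.1139, 0.2796]
ee_rot: [0.739, 0.674, -0.001, 0.001]
ft_force: [1.0, -0.2, -0.2]
grip_width: 0.998
grasp_force: 0.0
```

Request:
carry_out(motion=[{"xyz":[0.048,-0.002,0],"angular":[0,0,0]},{"xyz":[0.096,-0.004,0],"angular":[0,0,0]},{"xyz":[0.13,-0.006,0],"angular":[0,0,0]},{"xyz":[0.142,-0.007,0],"angular":[0,0,0]},{"xyz":[0.142,-0.007,0],"angular":[0,0,0]},{"xyz":[0.142,-0.007,0],"angular":[0,0,0]}])

```text
clock: 22.45
position: [0.4899, 0.2536, 0.2791]
ee_rot: [0.738, 0.674, -0.001, 0.0]
ft_force: [-0.3, 0.1, 0.2]
grip_width: 0.998
grasp_force: 0.0
```

Run:
```python
from h import *
c=snap("wrist","w7",s=1.5); print(get_obs()['position'],get_obs()['ft_force'])
```

```text
[0.49026598 0.25296754 0.27921637] [ 0.88942698 -0.50916968 -0.69351336]
```

View pics/w7.png

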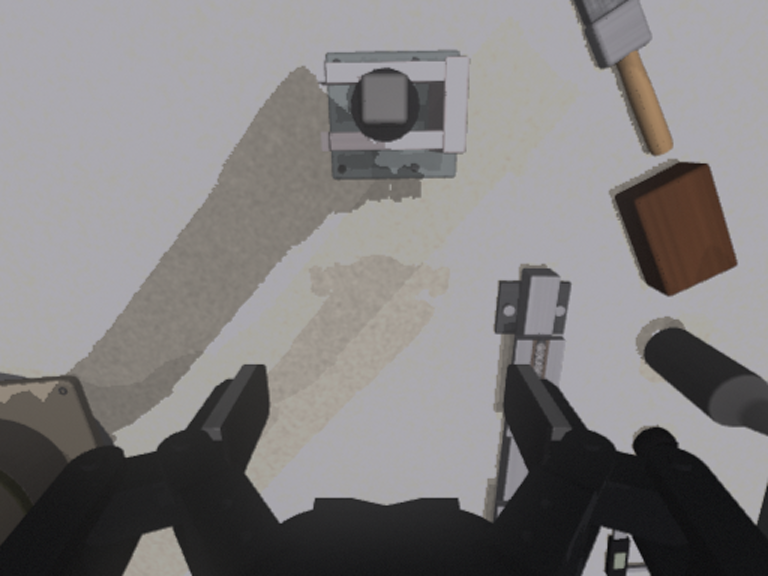

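Probe grip top square at (362,73)-(407,124), fork prongs inner edges at rows ~82 and ~132, post on the right (+x).

Run:
```python
from m import *
W=dict(np.load('pics/w7.npz'))
P=run('grip',[(362,73),(406,73),(407,123),(363,124)],W,0,0,.175,1.5)
for a,b in((0,1),(3,2)): print(np.degrees(np.arctan2(*(P[b]-P[a])[::-1])))
F=run('fork in',[(329,82),(443,82),(443,132),(331,133)],W,0,0,.125,1.5)
for a,b in((0,1),(3,2)): print(np.degrees(np.arctan2(*(F[b]-F[a])[::-1])))
B=run('base',[(327,52),(458,50),(456,177),(332,179)],W,0,0,.01,1.5)
o,d=ray(D,0,0); print([np.round(proj(D,(*P.mean(0),.175)),1)*1.5, np.round(proj(S,(*P.mean(0),.175)),1)*1.5])
```

```text
grip [[0.4868, 0.3734], [0.5104, 0.3713], [0.5091, 0.3462], [0.4846, 0.3479]] len [0.024 0.025 0.025 0.026] ctr [0.4977 0.3597]
-5.166546695068342
-3.9518378031688672
fork in [[0.4629, 0.3777], [0.5368, 0.371], [0.5354, 0.3404], [0.4601, 0.3466]] len [0.074 0.031 0.076 0.031] ctr [0.4988 0.3589]
-5.166558869705583
-4.686186851753842
base [[0.4514, 0.4177], [0.5669, 0.4088], [0.5613, 0.3], [0.4414, 0.3089]] len [0.116 0.109 0.12  0.109] ctr [0.5053 0.3588]
[array([283.05, 445.35]), array([551.1 , 200.55])]
```

Run:
```python
from h import *
go(.4977,.3597,.142,85.2)
```

```text
xyz [0.1073, -0.0023, 0.137] ang [-0.05, 0.13, -0.47]
```

Request:
carry_out(motion=[{"xyz":[0.03,-0.001,0],"angular":[0,0.1,-0.4]},{"xyz":[0.07,-0.002,0.005],"angular":[0,0.1,-0.4]},{"xyz":[0.1,-0.002,0.02],"angular":[0,0.1,-0.4]},{"xyz":[0.107,-0.0023,0.04],"angular":[0,0.1,-0.4]},{"xyz":[0.1073,-0.0023,0.065],"angular":[0,0.1,-0.4]},{"xyz":[0.1073,-0.0023,0.09],"angular":[0,0.1,-0.4]},{"xyz":[0.1073,-0.0023,0.11],"angular":[0,0.1,-0.4]},{"xyz":[0.1073,-0.0023,0.125],"angular":[0,0.1,-0.4]},{"xyz":[0.1073,-0.0023,0.133],"angular":[0,0.1,-0.4]},{"xyz":[0.1073,-0.0023,0.137],"angular":[0,0.1,-0.4]},{"xyz":[0.1073,-0.0023,0.137],"angular":[0,0.1,-0.4]},{"xyz":[0.1073,-0.0023,0.137],"angular":[0,0.1,-0.4]}])

```text
clock: 23.7
position: [0.4978, 0.3614, 0.1433]
ee_rot: [0.736, 0.677, 0.001, -0.0]
ft_force: [0.3, -0.7, 0.2]
grip_width: 1.003
grasp_force: 0.0
```

Request:
carry_out(motion=[{"xyz":[0,0,0],"angular":[0,0,0]},{"xyz":[0,0,0],"angular":[0,0,0]},{"xyz":[0,0,0],"angular":[0,0,0]},{"xyz":[0,0,0],"angular":[0,0,0]},{"xyz":[0,0,0],"angular":[0,0,0]},{"xyz":[0,0,0],"angular":[0,0,0]},{"xyz":[0,0,0],"angular":[0,0,0]},{"xyz":[0,0,0],"angular":[0,0,0]},{"xyz":[0,0,0],"angular":[0,0,0]},{"xyz":[0,0,0],"angular":[0,0,0]}], hand=0, grip_force=60)

```text
clock: 24.7
position: [0.4975, 0.3613, 0.1426]
ee_rot: [0.736, 0.677, 0.0, -0.0]
ft_force: [-1.6, -0.9, 5.3]
grip_width: 0.3
grasp_force: 59.2
```

Run:
```python
from h import *
o=get_obs();print(o['position'],o['ee_rot'],o['ft_force'])
go(*o['position'][:2],.3,85.2)
```

```text
[0.49754546 0.3612721  0.14262502] [ 7.36090348e-01  6.76883225e-01  1.99953738e-04 -2.43440103e-04] [-1.6032012  -0.86469928  5.32918826]
xyz [0.0001, -0.0, -0.1574] ang [-0.01, -0.04, 0.0]
```

Request:
carry_out(motion=[{"xyz":[0,0,-0.005],"angular":[0,0,0]},{"xyz":[0,0,-0.015],"angular":[0,0,0]},{"xyz":[0,0,-0.03],"angular":[0,0,0]},{"xyz":[0,0,-0.045],"angular":[0,0,0]},{"xyz":[0,0,-0.06],"angular":[0,0,0]},{"xyz":[0,0,-0.075],"angular":[0,0,0]},{"xyz":[0,0,-0.09],"angular":[0,0,0]},{"xyz":[0,0,-0.105],"angular":[0,0,0]},{"xyz":[0,0,-0.12],"angular":[0,0,0]},{"xyz":[0,0,-0.135],"angular":[0,0,0]},{"xyz":[0,0,-0.15],"angular":[0,0,0]},{"xyz":[0,0,-0.157],"angular":[0,0,0]}])

```text
clock: 25.9
position: [0.4977, 0.3615, 0.3013]
ee_rot: [0.736, 0.677, 0.001, -0.0]
ft_force: [0.5, -0.6, -1.0]
grip_width: 0.294
grasp_force: 58.9
```

Run:
```python
from h import *
o=get_obs();print(o['ft_force'])
go(.615,-.17,.29,84.9)
```

```text
[ 0.51760984 -0.59398306 -0.96184197]
xyz [-0.5199, 0.1613, 0.0106] ang [0.05, -0.09, 0.3]
```

Request:
carry_out(motion=[{"xyz":[-0.015,0.005,0],"angular":[0,0,0]},{"xyz":[-0.045,0.014,0],"angular":[0,0,0]},{"xyz":[-0.085,0.026,0],"angular":[0,0,0]},{"xyz":[-0.13,0.04,0],"angular":[0,0,0]},{"xyz":[-0.175,0.054,0],"angular":[0,0,0]},{"xyz":[-0.22,0.068,0],"angular":[0,0,0.3]},{"xyz":[-0.265,0.082,0],"angular":[0,0,0.3]},{"xyz":[-0.31,0.096,0],"angular":[0,0,0.3]},{"xyz":[-0.355,0.11,0],"angular":[0,0,0.3]},{"xyz":[-0.4,0.124,0.005],"angular":[0,0,0.3]},{"xyz":[-0.44,0.136,0.008],"angular":[0,0,0.3]},{"xyz":[-0.48,0.149,0.01],"angular":[0,0,0.3]}])

```text
clock: 27.1
position: [0.6057, -0.1317, 0.2889]
ee_rot: [0.738, 0.675, -0.0, -0.0]
ft_force: [1.2, 0.8, -0.7]
grip_width: 0.296
grasp_force: 59.0
```

Request:
carry_out(motion=[{"xyz":[-0.025,0.008,0],"angular":[0,0,0]},{"xyz":[-0.04,0.0125,0],"angular":[0,0,0]},{"xyz":[-0.04,0.0125,0],"angular":[0,0,0]},{"xyz":[-0.04,0.0125,0],"angular":[0,0,0]}])

```text
clock: 27.5
position: [0.6148, -0.1687, 0.2893]
ee_rot: [0.737, 0.676, 0.0, -0.001]
ft_force: [-0.6, 0.7, -1.0]
grip_width: 0.297
grasp_force: 59.0
```

Run:
```python
from h import *
c=snap("wrist","w8",s=1.5); c=camera("side");np.savez('pics/side8.npz',**c);o=get_obs(); print(o['position'],o['grip_width'])
```

```text
[ 0.61478943 -0.16812197  0.28960672] 0.29480079277520627
```

View pics/w8.png

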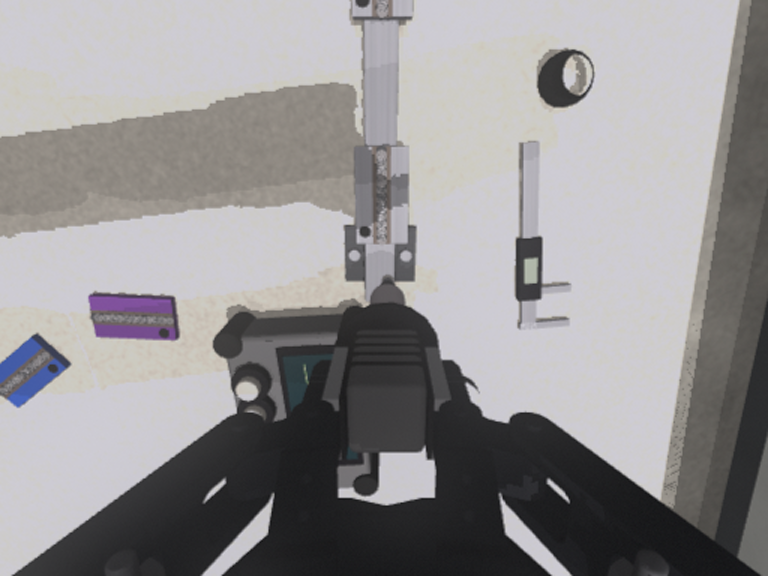

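Short sample on rail: weld from (381,242) drilled to (381,147) plain; mid sample's drilled end at (382,17). Probe tip visible around (388,280).

Run:
```python
from m import *
W=dict(np.load('pics/w8.npz'))
b=run('weldB',[(381,242),(381,147)],W,0,0,.0405,1.5); print(np.degrees(np.arctan2(*(b[1]-b[0])[::-1])))
run('B',[(355,147),(409,147),(408,242),(357,243)],W,0,0,.04,1.5)
run('A end',[(350,17),(413,18),(381,17)],W,0,0,.04,1.5)
print('tip pred', np.array(proj(W,(.6148,-.1681,.172)))*1.5,'grip top',np.array(proj(W,(.6148,-.1681,.2896-.0176+.05)))*1.5)
# A from w7
W7=dict(np.load('pics/w7.npz')); run('A far end w7',[(516,337),(565,337),(541,338)],W7,0,0,.04,1.5)
im=W['img'][170:230,225:295,::-1]; cv2.imwrite('pics/t8.png',cv2.resize(im,None,fx=8,fy=8,interpolation=cv2.INTER_CUBIC))
```

```text
weldB [[0.6088, -0.1743], [0.6166, -0.0873]] len [0.087 0.087] ctr [ 0.6127 -0.1308]
84.81955332297366
B [[0.5933, -0.0853], [0.6418, -0.0895], [0.6348, -0.1766], [0.5855, -0.1733]] len [0.049 0.087 0.049 0.088] ctr [ 0.6138 -0.1312]
A end [[0.6004, 0.0161], [0.652, 0.0109], [0.6258, 0.0139]] len [0.052 0.026 0.026] ctr [0.6261 0.0136]
tip pred [387.23663858 276.22326314] grip top [389.19091216 418.52026516]
A far end w7 [[0.6119, 0.1384], [0.6617, 0.1339], [0.6373, 0.135]] len [0.05  0.024 0.026] ctr [0.637  0.1357]
```

View pics/t8.png

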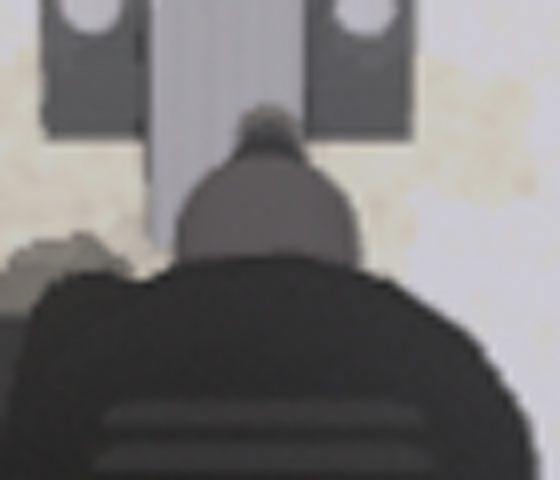

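Tip found at (387.8,276.6) vs predicted (387.2,276.2): the probe is upright and the tip sits under the TCP. Mid sample weld: (0.6258,0.0139) to (0.6373,0.135). Go above its drilled end.

Run:
```python
from h import *
go(.6262,.0168,.165,84.6)
```

```text
xyz [0.1851, -0.0045, 0.1248] ang [0.0, -0.05, 0.48]
```

Request:
carry_out(motion=[{"xyz":[0.02,0,0],"angular":[0,0,0.4]},{"xyz":[0.06,-0.001,0],"angular":[0,0,0.4]},{"xyz":[0.1,-0.002,0.01],"angular":[0,0,0.4]},{"xyz":[0.14,-0.003,0.03],"angular":[0,0,0.45]},{"xyz":[0.17,-0.004,0.055],"angular":[0,0,0.5]},{"xyz":[0.183,-0.0045,0.08],"angular":[0,0,0.5]},{"xyz":[0.185,-0.0045,0.1],"angular":[0,0,0.5]},{"xyz":[0.185,-0.0045,0.113],"angular":[0,0,0.5]},{"xyz":[0.185,-0.0045,0.12],"angular":[0,0,0.5]},{"xyz":[0.185,-0.0045,0.124],"angular":[0,0,0.5]},{"xyz":[0.185,-0.0045,0.125],"angular":[0,0,0.5]},{"xyz":[0.185,-0.0045,0.125],"angular":[0,0,0.5]}])

```text
clock: 28.8
position: [0.627, 0.0139, 0.1649]
ee_rot: [0.741, 0.672, 0.0, 0.0]
ft_force: [0.3, -1.0, -0.4]
grip_width: 0.293
grasp_force: 59.0
```

Run:
```python
from h import *
f=[]
for i in range(4): camera("side"); f.append(get_obs()['ft_force'])
print('F0',np.mean(f,0)); go(.6262,.0168,.1535,84.6); print(get_obs()['grip_width'])
```

```text
F0 [ 0.35970403  0.20504568 -1.29654805]
xyz [0.0027, -0.001, 0.0113] ang [0.03, -0.03, -0.21]
0.2902139044432095
```

Request:
carry_out(motion=[{"xyz":[0.0027,-0.0005,0.004],"angular":[0,0,0]},{"xyz":[0.0027,-0.0005,0.008],"angular":[0,0,0]},{"xyz":[0.0027,-0.0005,0.0105],"angular":[0,0,0]},{"xyz":[0.0027,-0.0005,0.0113],"angular":[0,0,0]},{"xyz":[0.0027,-0.0005,0.0113],"angular":[0,0,0]}])

```text
clock: 29.5
position: [0.6263, 0.017, 0.1528]
ee_rot: [0.741, 0.672, 0.0, -0.0]
ft_force: [-0.9, 0.7, -0.2]
grip_width: 0.296
grasp_force: 59.3
```

Run:
```python
from h import *
f=[];p=[];y=[]
for i in range(6): c=camera("side"); o=get_obs();f.append(o['ft_force']);p.append(o['position']);y.append((R.from_quat(o['ee_rot'])).apply([1,0,0]))
print('F',np.mean(f,0),'p',np.mean(p,0),np.std(p,0)); t=np.mean(y,0);print(np.degrees(np.arctan2(t[1],t[0])),t)
u,v=proj(c,(.6262,.0168,.06)); print(u,v); u,v=int(u),int(v)
w=camera("wrist")
np.savez('pics/side9.npz',**c);np.savez('pics/w9.npz',**w)
f=lambda im:cv2.resize(im[:,:,::-1],(400,400),interpolation=cv2.INTER_CUBIC)
u2,v2=map(int,proj(w,(.6262,.0168,.06)))
cv2.imwrite('pics/p9.png',np.hstack([f(c['img'][v-25:v+25,u-25:u+25]),f(w['img'][v2-60:v2+20,u2-40:u2+40])]))
```

```text
F [ 0.02889786  0.23212047 -0.07531617] p [0.62639825 0.01686671 0.15299783] [2.71563926e-05 3.47240076e-05 4.50418178e-05]
84.40307554836052 [9.75294685e-02 9.95232546e-01 4.18932383e-04]
202.57368736151201 192.17133736489
```

View pics/p9.png

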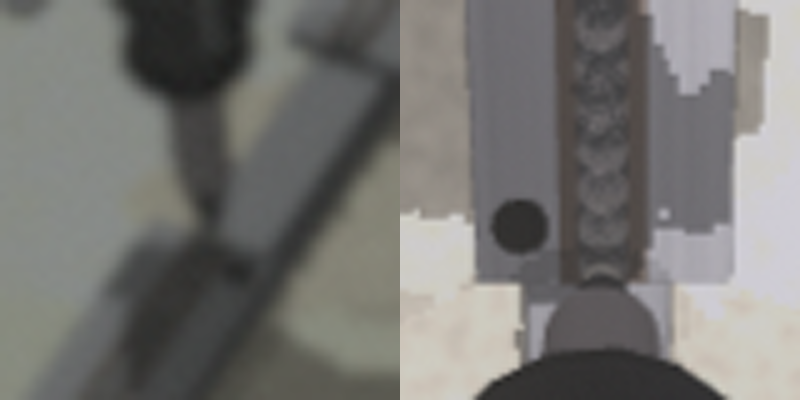

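Run:
```python
from h import *
f=[]
for i in range(20): camera("side"); f.append(get_obs()['ft_force'][2])
print(np.mean(f)+1.28,np.std(f)/20**.5)
```

```text
0.9648175913086696 0.1093575099327606
```

Force ≈1.0 N (≈4.5 mm in), tip centred on the bead at the drilled end. Scan at 2 mm per row.

Request:
carry_out(motion=[{"xyz":[0.002,0,-0.0002],"angular":[0,0,0]},{"xyz":[0.004,0,-0.0004],"angular":[0,0,0]},{"xyz":[0.006,0,-0.0004],"angular":[0,0,0]},{"xyz":[0.008,0,-0.0004],"angular":[0,0,0]},{"xyz":[0.01,0,-0.0004],"angular":[0,0,0]},{"xyz":[0.012,0,-0.0004],"angular":[0,0,0]},{"xyz":[0.014,-0.0001,-0.0004],"angular":[0,0,0]},{"xyz":[0.016,-0.0001,-0.0004],"angular":[0,0,0]},{"xyz":[0.018,-0.0001,-0.0004],"angular":[0,0,0]},{"xyz":[0.02,-0.0001,-0.0004],"angular":[0,0,0]},{"xyz":[0.022,-0.0001,-0.0004],"angular":[0,0,0]},{"xyz":[0.024,-0.0001,-0.0004],"angular":[0,0,0]}])

```text
clock: 32.05
position: [0.6287, 0.0409, 0.1533]
ee_rot: [0.741, 0.672, 0.0, -0.0]
ft_force: [-0.3, -0.5, -0.7]
grip_width: 0.289
grasp_force: 59.2
```

Request:
carry_out(motion=[{"xyz":[0.002,0,0],"angular":[0,0,0]},{"xyz":[0.004,0,0],"angular":[0,0,0]},{"xyz":[0.006,0,0],"angular":[0,0,0]},{"xyz":[0.008,0,0],"angular":[0,0,0]},{"xyz":[0.01,0,0],"angular":[0,0,0]},{"xyz":[0.012,0,0],"angular":[0,0,0]},{"xyz":[0.014,-0.0001,0],"angular":[0,0,0]},{"xyz":[0.016,-0.0001,0],"angular":[0,0,0]},{"xyz":[0.018,-0.0001,0],"angular":[0,0,0]},{"xyz":[0.02,-0.0001,0],"angular":[0,0,0]},{"xyz":[0.022,-0.0001,0],"angular":[0,0,0]},{"xyz":[0.024,-0.0001,0],"angular":[0,0,0]}])

```text
clock: 33.25
position: [0.6309, 0.0648, 0.1533]
ee_rot: [0.741, 0.672, 0.0, -0.0]
ft_force: [0.0, -0.8, 0.1]
grip_width: 0.297
grasp_force: 59.2
```

Request:
carry_out(motion=[{"xyz":[0.002,0,0],"angular":[0,0,0]},{"xyz":[0.004,0,0],"angular":[0,0,0]},{"xyz":[0.006,0,0],"angular":[0,0,0]},{"xyz":[0.008,0,0],"angular":[0,0,0]},{"xyz":[0.01,0,0],"angular":[0,0,0]},{"xyz":[0.012,0,0],"angular":[0,0,0]},{"xyz":[0.014,-0.0001,0],"angular":[0,0,0]},{"xyz":[0.016,-0.0001,0],"angular":[0,0,0]},{"xyz":[0.018,-0.0001,0],"angular":[0,0,0]},{"xyz":[0.02,-0.0001,0],"angular":[0,0,0]},{"xyz":[0.022,-0.0001,0],"angular":[0,0,0]},{"xyz":[0.024,-0.0002,0],"angular":[0,0,0]}])

```text
clock: 34.45
position: [0.6331, 0.0887, 0.1533]
ee_rot: [0.741, 0.672, 0.0, -0.0]
ft_force: [0.3, -0.8, 0.3]
grip_width: 0.298
grasp_force: 59.3
```

Request:
carry_out(motion=[{"xyz":[0.002,0,0],"angular":[0,0,0]},{"xyz":[0.004,0,0],"angular":[0,0,0]},{"xyz":[0.006,0,0],"angular":[0,0,0]},{"xyz":[0.008,0,0],"angular":[0,0,0]},{"xyz":[0.01,0,0],"angular":[0,0,0]},{"xyz":[0.012,0,0],"angular":[0,0,0]},{"xyz":[0.014,-0.0001,0],"angular":[0,0,0]},{"xyz":[0.016,-0.0001,0],"angular":[0,0,0]},{"xyz":[0.018,-0.0001,0],"angular":[0,0,0]},{"xyz":[0.02,-0.0001,0],"angular":[0,0,0]},{"xyz":[0.022,-0.0001,0],"angular":[0,0,0]},{"xyz":[0.024,-0.0002,0],"angular":[0,0,0]}])

```text
clock: 35.65
position: [0.6352, 0.1126, 0.1534]
ee_rot: [0.741, 0.672, 0.0, -0.0]
ft_force: [-0.5, -1.0, -0.4]
grip_width: 0.297
grasp_force: 59.3
```

Request:
carry_out(motion=[{"xyz":[0.002,0,0],"angular":[0,0,0]},{"xyz":[0.004,0,0],"angular":[0,0,0]},{"xyz":[0.006,0,0],"angular":[0,0,0]},{"xyz":[0.008,0,0],"angular":[0,0,0]},{"xyz":[0.01,0,0],"angular":[0,0,0]},{"xyz":[0.012,0,0],"angular":[0,0,0]},{"xyz":[0.014,0,0],"angular":[0,0,0]},{"xyz":[0.016,0,0],"angular":[0,0,0]},{"xyz":[0.018,0,0],"angular":[0,0,0]},{"xyz":[0.02,0,0],"angular":[0,0,0]},{"xyz":[0.02,0,0],"angular":[0,0,0]}])

```text
clock: 36.75
position: [0.6371, 0.1329, 0.1534]
ee_rot: [0.741, 0.672, 0.0, -0.0]
ft_force: [0.9, 0.9, -0.5]
grip_width: 0.297
grasp_force: 59.1
```

Run:
```python
from h import *
f=[]
for i in range(12): w=camera("wrist"); f.append(get_obs()['ft_force'][2])
print(np.mean(f)+1.28,np.std(f)/12**.5,get_obs()['position'])
u2,v2=map(int,proj(w,(.637,.132,.06)))
cv2.imwrite('pics/p10.png',cv2.resize(w['img'][v2-70:v2+50,u2-70:u2+70,::-1],None,fx=4,fy=4,interpolation=cv2.INTER_CUBIC))
```

```text
0.9893097993415918 0.1449758327682416 [0.63712443 0.13233754 0.15337177]
```

View pics/p10.png

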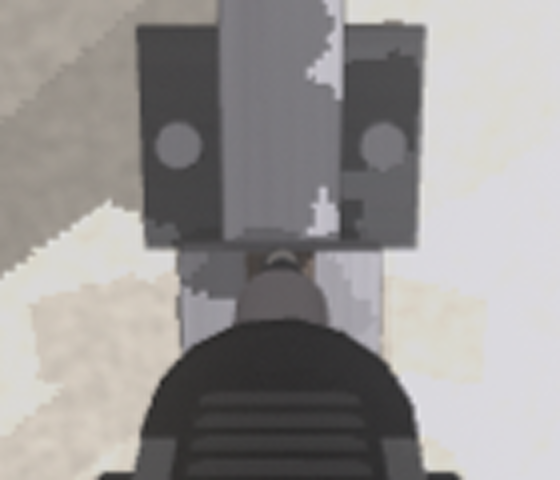

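Tip is at the plain end of the mid weld, pressed ~1 N. That is more pictures than the 14 allowed, so no further viewing; I continue with numbers only. Lift, go to the short sample's drilled end.

Run:
```python
from h import *
go(.6087,-.1733,.165,84.8); go(.6087,-.1733,.1533,84.8)
```

```text
xyz [-0.3069, 0.0015, -0.0118] ang [-0.02, -0.02, -0.4]
xyz [-0.307, 0.0015, -0.0001] ang [-0.02, -0.02, -0.4]
```

Request:
carry_out(motion=[{"xyz":[0,0,-0.015],"angular":[0,0,0]},{"xyz":[0,0,-0.035],"angular":[0,0,0]},{"xyz":[-0.025,0,-0.04],"angular":[0,0,-0.4]},{"xyz":[-0.065,0,-0.04],"angular":[0,0,-0.4]},{"xyz":[-0.11,0,-0.04],"angular":[0,0,-0.4]},{"xyz":[-0.155,0.001,-0.04],"angular":[0,0,-0.4]},{"xyz":[-0.2,0.001,-0.04],"angular":[0,0,-0.4]},{"xyz":[-0.245,0.001,-0.04],"angular":[0,0,-0.4]},{"xyz":[-0.28,0.0015,-0.035],"angular":[0,0,-0.4]},{"xyz":[-0.302,0.0015,-0.025],"angular":[0,0,-0.4]},{"xyz":[-0.307,0.0015,-0.015],"angular":[0,0,-0.4]},{"xyz":[-0.307,0.0015,-0.015],"angular":[0,0,-0.4]}])

```text
clock: 38.55
position: [0.6079, -0.1738, 0.1673]
ee_rot: [0.739, 0.674, -0.0, -0.001]
ft_force: [-0.0, 0.3, -2.1]
grip_width: 0.295
grasp_force: 59.2
```

Request:
carry_out(motion=[{"xyz":[0,0,0],"angular":[0,0,0]},{"xyz":[0,0,0],"angular":[0,0,0]},{"xyz":[0,0,0],"angular":[0,0,0]}])

```text
clock: 38.85
position: [0.6092, -0.1719, 0.169]
ee_rot: [0.738, 0.675, 0.0, 0.0]
ft_force: [-0.0, 0.0, -1.3]
grip_width: 0.295
grasp_force: 59.2
```

Run:
```python
from h import *
w=camera("wrist");np.savez('pics/w11.npz',**w)
print(get_obs()['position']); go(.6087,-.1733,.1533,84.8)
# weld centre ahead of the tip: brown strip edges on image rows a bit beyond
for y in (-.15,-.13,-.11):
    u,v=proj(w,(.6240+.0899*y+.0002,y,.0405)); row=w['img'][int(round(v))].astype(int)
    seg=row[int(u)-40:int(u)+41]; d=seg[:,0]-seg[:,2]; k=np.where(d>8)[0]
    if len(k): us=np.array([k.min(),k.max()])+int(u)-40; print(y,us,[np.round(onz(w,q,v,.0405)[:2],4).tolist() for q in us])
```

```text
[ 0.60908209 -0.17225792  0.16882409]
xyz [-0.0011, -0.0003, 0.0155] ang [0.02, -0.02, 0.09]
-0.15 [217 291] [[0.57, -0.1464], [0.6441, -0.153]]
-0.13 [217 294] [[0.5727, -0.1265], [0.648, -0.1332]]
-0.11 [217 297] [[0.5754, -0.1066], [0.6518, -0.1133]]
```

Request:
carry_out(motion=[{"xyz":[-0.001,-0.0003,0.005],"angular":[0,0,0]},{"xyz":[-0.001,-0.0003,0.01],"angular":[0,0,0]},{"xyz":[-0.001,-0.0003,0.014],"angular":[0,0,0]},{"xyz":[-0.001,-0.0003,0.0155],"angular":[0,0,0]},{"xyz":[-0.001,-0.0003,0.0155],"angular":[0,0,0]},{"xyz":[-0.001,-0.0003,0.0155],"angular":[0,0,0]}])

```text
clock: 39.5
position: [0.6082, -0.1743, 0.1528]
ee_rot: [0.738, 0.674, -0.0, -0.0]
ft_force: [-0.9, -0.4, 0.1]
grip_width: 0.299
grasp_force: 59.3
```

Run:
```python
from h import *
f=[]
for i in range(16): w=camera("wrist"); f.append(get_obs()['ft_force'][2])
o=get_obs();t=R.from_quat(o['ee_rot']).apply([1,0,0])
print(np.mean(f)+1.28,np.std(f)/4,o['position'],np.degrees(np.arctan2(t[1],t[0])))
# weld: median red-blue difference per column along rows on the plate
u,v=proj(w,(.6117,-.14,.0405)); 
for y in(-.145,-.125,-.105):
    v=int(round(proj(w,(.612,y,.0405))[1])); u=int(proj(w,(.6240+.0899*y,y,.0405))[0])
    r=w['img'][v-3:v+4,u-22:u+23].astype(int); d=np.median(r[:,:,0]-r[:,:,2],axis=0); print(y,u,d.astype(int).tolist())
```

```text
1.1509367810072324 0.11760261300749646 [ 0.60829487 -0.17429671  0.15274436] 84.80207881694339
-0.145 258 [-3, -3, -3, -3, -3, -3, -3, -3, -3, -3, -3, -3, -3, 0, 9, 11, 11, 8, 3, 1, 2, 2, 1, 2, 2, 1, 1, 3, 9, 11, 11, 7, 0, -3, -3, -3, -3, -3, -3, -3, -3, -3, -3, -3, -3]
-0.125 258 [-3, -2, -3, -3, -3, -3, -2, -3, -3, -3, -3, -3, -3, -1, 10, 11, 10, 8, 2, 1, 0, 0, 0, -1, 0, 1, 1, 6, 16, 18, 18, 14, 2, -6, -6, -5, -6, -5, -5, -5, -5, -5, -4, -5, -4]
-0.105 258 [-3, -2, -3, -2, -3, -3, -3, -3, -3, -4, -3, -3, -2, 3, 11, 12, 11, 6, 1, 0, -1, -1, -1, -1, 0, 0, 0, 3, 14, 18, 18, 17, 7, -5, -5, -5, -5, -5, -5, -5, -5, -5, -5, -5, -5]
```

Weld strip centred within 0.5 mm of the path; pressed ~1.1 N. Scan, raising 0.6 mm.

Request:
carry_out(motion=[{"xyz":[0.002,0,-0.0003],"angular":[0,0,0]},{"xyz":[0.004,0,-0.0006],"angular":[0,0,0]},{"xyz":[0.006,0,-0.0006],"angular":[0,0,0]},{"xyz":[0.008,0,-0.0006],"angular":[0,0,0]},{"xyz":[0.01,0.0001,-0.0006],"angular":[0,0,0]},{"xyz":[0.012,0.0001,-0.0006],"angular":[0,0,0]},{"xyz":[0.014,0.0001,-0.0006],"angular":[0,0,0]},{"xyz":[0.016,0.0001,-0.0006],"angular":[0,0,0]},{"xyz":[0.018,0.0002,-0.0006],"angular":[0,0,0]},{"xyz":[0.02,0.0002,-0.0006],"angular":[0,0,0]},{"xyz":[0.022,0.0002,-0.0006],"angular":[0,0,0]},{"xyz":[0.024,0.0002,-0.0006],"angular":[0,0,0]}])

```text
clock: 41.5
position: [0.6107, -0.1503, 0.1533]
ee_rot: [0.738, 0.674, 0.0, -0.0]
ft_force: [0.2, -1.3, -0.5]
grip_width: 0.296
grasp_force: 59.3
```

Request:
carry_out(motion=[{"xyz":[0.002,0,0],"angular":[0,0,0]},{"xyz":[0.004,0,0],"angular":[0,0,0]},{"xyz":[0.006,0,0],"angular":[0,0,0]},{"xyz":[0.008,0,0],"angular":[0,0,0]},{"xyz":[0.01,0,0],"angular":[0,0,0]},{"xyz":[0.012,0,0],"angular":[0,0,0]},{"xyz":[0.014,0,0],"angular":[0,0,0]},{"xyz":[0.016,0,0],"angular":[0,0,0]},{"xyz":[0.018,0,0],"angular":[0,0,0]},{"xyz":[0.02,0,0],"angular":[0,0,0]},{"xyz":[0.022,0,0],"angular":[0,0,0]},{"xyz":[0.024,0,0],"angular":[0,0,0]}])

```text
clock: 42.7
position: [0.6129, -0.1264, 0.1534]
ee_rot: [0.738, 0.674, 0.0, -0.0]
ft_force: [0.0, -0.8, -0.5]
grip_width: 0.294
grasp_force: 59.3
```

Request:
carry_out(motion=[{"xyz":[0.002,0,0],"angular":[0,0,0]},{"xyz":[0.004,0,0],"angular":[0,0,0]},{"xyz":[0.006,0,0],"angular":[0,0,0]},{"xyz":[0.008,0,0],"angular":[0,0,0]},{"xyz":[0.01,0,0],"angular":[0,0,0]},{"xyz":[0.012,0,0],"angular":[0,0,0]},{"xyz":[0.014,0,0],"angular":[0,0,0]},{"xyz":[0.016,0,0],"angular":[0,0,0]},{"xyz":[0.018,0,0],"angular":[0,0,0]},{"xyz":[0.02,0,0],"angular":[0,0,0]},{"xyz":[0.022,0,0],"angular":[0,0,0]},{"xyz":[0.024,0,0],"angular":[0,0,0]}])

```text
clock: 43.9
position: [0.615, -0.1025, 0.1534]
ee_rot: [0.738, 0.674, 0.0, -0.0]
ft_force: [0.5, -0.5, -0.6]
grip_width: 0.296
grasp_force: 59.3
```

Request:
carry_out(motion=[{"xyz":[0.002,0,0],"angular":[0,0,0]},{"xyz":[0.004,0,0],"angular":[0,0,0]},{"xyz":[0.006,0,0],"angular":[0,0,0]},{"xyz":[0.008,0,0],"angular":[0,0,0]},{"xyz":[0.01,0,0],"angular":[0,0,0]},{"xyz":[0.012,0,0],"angular":[0,0,0]},{"xyz":[0.014,0,0],"angular":[0,0,0]},{"xyz":[0.014,0,0],"angular":[0,0,0]},{"xyz":[0.014,0,0],"angular":[0,0,0]}])

```text
clock: 44.8
position: [0.6163, -0.0883, 0.1534]
ee_rot: [0.738, 0.674, 0.0, -0.0]
ft_force: [0.5, 0.8, -0.1]
grip_width: 0.295
grasp_force: 59.3
```

Run:
```python
from h import *
f=[]
for i in range(10): w=camera("wrist"); f.append(get_obs()['ft_force'][2])
o=get_obs();print(np.mean(f)+1.28,o['position'],o['grip_width'])
go(.6,.0,.3,85);go(.4975,.3613,.3,85)
# plain edge of the short plate: brown rows near column of the weld
u,v=map(int,proj(w,(.6165,-.0857,.0405))); d=w['img'][v-12:v+13,u-8:u+9].astype(int); print(v,(d[:,:,0]-d[:,:,2]).max(1).tolist())
```

```text
0.7746419573963682 [ 0.61626607 -0.08869014  0.15334319] 0.2963284529037515
xyz [0.0869, -0.0243, -0.1466] ang [-0.02, -0.03, -0.2]
xyz [0.4374, -0.1591, -0.1464] ang [-0.02, -0.03, -0.2]
183 [-2, -2, -2, -2, -2, -2, -2, -2, -2, -1, 0, 0, 2, 10, 15, 15, 15, 15, 15, 13, 12, 6, 3, 3, 3]
```

Full pass done (ended 2.5 mm from the plain edge). Return the probe.

Request:
carry_out(motion=[{"xyz":[0,0,-0.02],"angular":[0,0,0]},{"xyz":[0,0,-0.06],"angular":[0,0,0]},{"xyz":[0,0,-0.105],"angular":[0,0,0]},{"xyz":[0.02,-0.007,-0.14],"angular":[0,0,-0.2]},{"xyz":[0.06,-0.022,-0.146],"angular":[0,0,-0.3]},{"xyz":[0.105,-0.038,-0.146],"angular":[0,0,-0.3]},{"xyz":[0.15,-0.055,-0.146],"angular":[0,0,-0.3]},{"xyz":[0.195,-0.071,-0.146],"angular":[0,0,-0.4]},{"xyz":[0.24,-0.087,-0.146],"angular":[0,0,-0.4]},{"xyz":[0.285,-0.104,-0.146],"angular":[0,0,-0.4]},{"xyz":[0.33,-0.12,-0.146],"angular":[0,0,-0.4]},{"xyz":[0.375,-0.136,-0.146],"angular":[0,0,-0.4]}])

```text
clock: 46.5
position: [0.5143, 0.2983, 0.2996]
ee_rot: [0.736, 0.677, -0.0, 0.0]
ft_force: [0.6, -0.3, -1.8]
grip_width: 0.294
grasp_force: 59.3
```

Request:
carry_out(motion=[{"xyz":[0.035,-0.013,0],"angular":[0,0,0]},{"xyz":[0.055,-0.02,0],"angular":[0,0,0]},{"xyz":[0.062,-0.023,0],"angular":[0,0,0]},{"xyz":[0.062,-0.023,0],"angular":[0,0,0]},{"xyz":[0.062,-0.023,0],"angular":[0,0,0]},{"xyz":[0.062,-0.023,0],"angular":[0,0,0]},{"xyz":[0.062,-0.023,0],"angular":[0,0,0]}])

```text
clock: 47.2
position: [0.498, 0.3594, 0.2996]
ee_rot: [0.737, 0.676, 0.0, 0.0]
ft_force: [0.2, 1.2, -1.4]
grip_width: 0.294
grasp_force: 59.3
```

Run:
```python
from h import *
camera("side");o=get_obs();print(o['position'],o['grip_width'])
go(.4975,.3613,.1435,85.2)
w=camera("wrist")
# probe grip / held pose check vs earlier held picture w8 (same tool frame): compare gripper region
a=np.load('pics/w8.npz')['img'][190:310,220:300].astype(int);b=w['img'][190:310,220:300].astype(int);
g=lambda x:cv2.GaussianBlur(x.mean(2).astype(np.float32),(0,0),1)
s,r=cv2.phaseCorrelate(g(a)[:,:],g(b)[:,:]);print('shift px',s,r)
```

```text
[0.49780713 0.35967093 0.29963917] 0.2974479636551527
xyz [0.0016, -0.0004, 0.1561] ang [-0.0, -0.01, -0.1]
shift px (0.12378061044903887, -0.12011748629598173) 0.595144329071045
```

Probe unmoved in the grip. Lower it straight in, to 1 mm above the hanging height.

Request:
carry_out(motion=[{"xyz":[0.0016,-0.0004,0.005],"angular":[0,0,-0.1]},{"xyz":[0.0016,-0.0004,0.02],"angular":[0,0,-0.1]},{"xyz":[0.0016,-0.0004,0.04],"angular":[0,0,-0.1]},{"xyz":[0.0016,-0.0004,0.06],"angular":[0,0,-0.1]},{"xyz":[0.0016,-0.0004,0.08],"angular":[0,0,-0.1]},{"xyz":[0.0016,-0.0004,0.1],"angular":[0,0,-0.1]},{"xyz":[0.0016,-0.0004,0.118],"angular":[0,0,-0.1]},{"xyz":[0.0016,-0.0004,0.132],"angular":[0,0,-0.1]},{"xyz":[0.0016,-0.0004,0.143],"angular":[0,0,-0.1]},{"xyz":[0.0016,-0.0004,0.15],"angular":[0,0,-0.1]},{"xyz":[0.0016,-0.0004,0.155],"angular":[0,0,-0.1]},{"xyz":[0.0016,-0.0004,0.156],"angular":[0,0,-0.1]}])

```text
clock: 48.5
position: [0.4968, 0.3624, 0.1434]
ee_rot: [0.735, 0.678, -0.0, -0.0]
ft_force: [-0.6, -1.0, -1.0]
grip_width: 0.299
grasp_force: 59.3
```

Request:
carry_out(motion=[{"xyz":[0,0,0.0005],"angular":[0,0,0]},{"xyz":[0,0,0.001],"angular":[0,0,0]},{"xyz":[0,0,0.001],"angular":[0,0,0]}])

```text
clock: 48.8
position: [0.497, 0.3626, 0.143]
ee_rot: [0.736, 0.678, 0.0, -0.0]
ft_force: [0.1, 0.9, -1.4]
grip_width: 0.294
grasp_force: 59.3
```

Request:
carry_out(motion=[{"xyz":[-0.0005,0.0003,0.0005],"angular":[0,0,0]},{"xyz":[-0.001,0.0005,0.001],"angular":[0,0,0]},{"xyz":[-0.001,0.0005,0.001],"angular":[0,0,0]},{"xyz":[-0.001,0.0005,0.001],"angular":[0,0,0]}])

```text
clock: 49.2
position: [0.4971, 0.3623, 0.1426]
ee_rot: [0.735, 0.678, 0.001, -0.001]
ft_force: [-2.4, 0.9, 5.1]
grip_width: 0.296
grasp_force: 60.3
```

Collar rests on the prongs. Release, rise straight up, go to the instrument.

Request:
carry_out(motion=[{"xyz":[0,0,0],"angular":[0,0,0]},{"xyz":[0,0,0],"angular":[0,0,0]},{"xyz":[0,0,0],"angular":[0,0,0]},{"xyz":[0,0,0],"angular":[0,0,0]},{"xyz":[0,0,0],"angular":[0,0,0]},{"xyz":[0,0,0],"angular":[0,0,0]},{"xyz":[0,0,0],"angular":[0,0,0]},{"xyz":[0,0,-0.01],"angular":[0,0,0]},{"xyz":[0,0,-0.03],"angular":[0,0,0]},{"xyz":[0,0,-0.06],"angular":[0,0,0]},{"xyz":[0,0,-0.1],"angular":[0,0,0]},{"xyz":[0,0,-0.13],"angular":[0,0,0]}], hand=1)

```text
clock: 50.4
position: [0.4972, 0.3618, 0.2747]
ee_rot: [0.735, 0.678, 0.001, -0.0]
ft_force: [0.5, 0.3, 0.0]
grip_width: 1.002
grasp_force: 0.0
```

Run:
```python
from h import *
o=get_obs();print(o['position'],o['grip_width'])
# probe hanging check from side camera, vs start (grip template)
S0=np.load('pics/side0.npz')['img'];s1=camera("side")['img']
t=cv2.cvtColor(S0[285:320,178:206],cv2.COLOR_RGB2GRAY);r=cv2.matchTemplate(cv2.cvtColor(s1[265:340,158:226],cv2.COLOR_RGB2GRAY),t,cv2.TM_CCOEFF_NORMED);print('match',cv2.minMaxLoc(r)[1::2],'expected (20,20)')
go(.44,-.42,.2,84.8)
```

```text
[0.49715409 0.3617776  0.27474405] 1.0017606965883443
match (0.9594424366950989, (20, 21)) expected (20,20)
xyz [-0.7856, 0.0058, 0.0751] ang [0.28, -0.32, 0.51]
```

Request:
carry_out(motion=[{"xyz":[-0.02,0,-0.01],"angular":[0,0,0]},{"xyz":[-0.06,0,-0.01],"angular":[0,0,0]},{"xyz":[-0.105,0,-0.01],"angular":[0,0,0]},{"xyz":[-0.15,0.001,0],"angular":[0,0,0.3]},{"xyz":[-0.2,0.001,0],"angular":[0,0,0.3]},{"xyz":[-0.25,0.002,0.01],"angular":[0,0,0.5]},{"xyz":[-0.3,0.002,0.02],"angular":[0,0,0.5]},{"xyz":[-0.35,0.003,0.03],"angular":[0.2,-0.2,0.5]},{"xyz":[-0.4,0.003,0.04],"angular":[0.2,-0.2,0.5]},{"xyz":[-0.45,0.004,0.05],"angular":[0.2,-0.2,0.5]},{"xyz":[-0.5,0.004,0.06],"angular":[0.3,-0.3,0.5]},{"xyz":[-0.55,0.004,0.07],"angular":[0.3,-0.3,0.5]}], hand=0)

```text
clock: 51.65
position: [0.4564, -0.1822, 0.2031]
ee_rot: [0.738, 0.674, -0.004, 0.0]
ft_force: [1.8, 0.1, 0.7]
grip_width: 0.0
grasp_force: 0.0
```

Request:
carry_out(motion=[{"xyz":[-0.05,0.0005,0.002],"angular":[0,0,0]},{"xyz":[-0.1,0.001,0.003],"angular":[0,0,0]},{"xyz":[-0.15,0.0015,0.004],"angular":[0,0,0]},{"xyz":[-0.2,0.002,0.005],"angular":[0,0,0]},{"xyz":[-0.23,0.002,0.005],"angular":[0,0,0]},{"xyz":[-0.236,0.002,0.005],"angular":[0,0,0]},{"xyz":[-0.236,0.002,0.005],"angular":[0,0,0]},{"xyz":[-0.236,0.002,0.005],"angular":[0,0,0]},{"xyz":[-0.236,0.002,0.005],"angular":[0,0,0]}])

```text
clock: 52.55
position: [0.4381, -0.4139, 0.1994]
ee_rot: [0.738, 0.675, -0.004, -0.0]
ft_force: [-0.3, 0.5, -0.1]
grip_width: -0.0
grasp_force: 0.0
```

Run:
```python
from m import *
c=camera("wrist");np.savez('pics/w12.npz',**c);print(get_obs()['position'])
for n in('w5','w12'):
    W=dict(np.load(f'pics/{n}.npz')); im=cv2.cvtColor(W['img'],cv2.COLOR_RGB2GRAY)
    m=(im>170).astype(np.uint8)
    k,l,st,ce=cv2.connectedComponentsWithStats(m)
    for i in range(1,k):
        x,y,w,h,a=st[i]
        if 150<a<1500 and 14<w<40 and 14<h<40 and 220<ce[i][0]<420 and ce[i][1]<240: print(n,np.round(ce[i],1),st[i].tolist(),np.round(onz(W,*ce[i],.075)[:2],4))
```

```text
[ 0.43800214 -0.41412766  0.1993787 ]
w5 [274.6  53.8] [262, 40, 26, 29, 556] [ 0.4623 -0.3045]
w5 [278.   94.9] [266, 83, 23, 26, 401] [ 0.463  -0.3384]
w5 [277.8 133.4] [267, 122, 23, 23, 419] [ 0.4605 -0.3728]
w12 [280.2  95.5] [269, 83, 24, 26, 461] [ 0.4649 -0.333 ]
w12 [281.7 132.3] [271, 122, 23, 21, 391] [ 0.4643 -0.3664]
w12 [285.  199.4] [275, 190, 21, 20, 323] [ 0.4637 -0.4353]
```

The instrument has been knocked: white discs now at y = -0.333, -0.366, -0.435 with one missing (shadow). Check all candidate slots numerically.

Run:
```python
from m import *
for n,ys in(('w5',(-.27,-.3045,-.3386,-.3728,-.407,-.441)),('w12',(-.265,-.299,-.333,-.3664,-.401,-.4353,-.469))):
    W=dict(np.load(f'pics/{n}.npz')); im=cv2.cvtColor(W['img'],cv2.COLOR_RGB2GRAY)
    for y in ys:
        u,v=proj(W,(.4625 if n=='w5' else .4643,y,.075)); u,v=int(u),int(v)
        p=im[max(v-6,0):v+7,u-6:u+7]; r=[int(im[int(v+q*np.sin(t)),int(u+q*np.cos(t))]) for q in(16,) for t in np.arange(0,6.28,.785) if 0<=v+q*np.sin(t)<384]
        print(n,y,(u,v),'disc',int(np.median(p)),'ring',r)
for n in('scene','side'):
    c=camera(n)
    a=np.load(f'pics/{n}0.npz')['img'];
    # instrument shift in image: template of old instrument
    x0,y0,x1,y1=(80,220,182,290) if n=='scene' else (248,100,312,158)
    r=cv2.matchTemplate(c['img'][y0-30:y1+30,x0-40:x1+40],np.ascontiguousarray(a[y0:y1,x0:x1]),cv2.TM_CCOEFF_NORMED); _,q,_,l=cv2.minMaxLoc(r); d=(l[0]-40,l[1]-30)
    C=dict(c); u,v=proj(C,(.462,-.356,.06)); print(n,q,d,onz(C,u+d[0],v+d[1],.06)-onz(C,u,v,.06))
```

```text
w5 -0.27 (271, 7) disc 127 ring [126, 127, 127, 57, 57]
w5 -0.3045 (274, 53) disc 207 ring [54, 59, 173, 60, 59, 60, 56, 55]
w5 -0.3386 (277, 95) disc 207 ring [54, 54, 57, 47, 50, 59, 58, 55]
w5 -0.3728 (279, 133) disc 207 ring [52, 44, 47, 49, 50, 61, 57, 54]
w5 -0.407 (282, 168) disc 145 ring [117, 133, 62, 60, 57, 50, 47, 44]
w5 -0.441 (284, 200) disc 120 ring [120, 100, 205, 58, 60, 123, 101, 133]
w12 -0.265 (274, 10) disc 213 ring [213, 214, 214, 213, 214]
w12 -0.299 (277, 54) disc 136 ring [134, 134, 136, 137, 65, 67, 209, 110]
w12 -0.333 (279, 95) disc 212 ring [56, 56, 60, 60, 52, 61, 61, 58]
w12 -0.3664 (281, 132) disc 212 ring [54, 46, 49, 50, 60, 59, 59, 56]
w12 -0.401 (283, 167) disc 151 ring [55, 57, 64, 62, 58, 53, 49, 51]
w12 -0.4353 (285, 199) disc 211 ring [55, 121, 121, 103, 61, 64, 61, 56]
w12 -0.469 (287, 228) disc 112 ring [111, 212, 213, 181, 59, 122, 63, 121]
scene 0.9646556973457336 (-11, 4) [ 0.00206508 -0.02887438  0.        ]
side 0.9443452954292297 (1, -5) [ 0.00335659 -0.02636085  0.        ]
```

All four slots resolved: START -0.333 … STORE (0.4637,-0.4353); both fixed cameras confirm a shift of about -28 mm in y. Press STORE.

Run:
```python
from h import *
print(get_obs()['position']);go(.4637,-.4353,.082,84.8)
```

```text
[ 0.43770542 -0.41466617  0.19925673]
xyz [-0.0176, 0.0284, 0.1172] ang [-0.31, 0.3, 0.08]
```

Request:
carry_out(motion=[{"xyz":[-0.01,0.015,0.01],"angular":[-0.3,0.3,0]},{"xyz":[-0.0176,0.0284,0.03],"angular":[-0.3,0.3,0]},{"xyz":[-0.0176,0.0284,0.06],"angular":[-0.3,0.3,0]},{"xyz":[-0.0176,0.0284,0.085],"angular":[-0.3,0.3,0]},{"xyz":[-0.0176,0.0284,0.103],"angular":[-0.3,0.3,0]},{"xyz":[-0.0176,0.0284,0.113],"angular":[-0.3,0.3,0]},{"xyz":[-0.0176,0.0284,0.117],"angular":[-0.3,0.3,0]},{"xyz":[-0.0176,0.0284,0.117],"angular":[-0.3,0.3,0]},{"xyz":[-0.0176,0.0284,0.117],"angular":[-0.3,0.3,0]}])

```text
clock: 53.6
position: [0.4638, -0.4364, 0.0829]
ee_rot: [0.738, 0.674, 0.0, 0.001]
ft_force: [0.3, -0.8, -0.3]
grip_width: 0.002
grasp_force: 0.0
```

Request:
carry_out(motion=[{"xyz":[0.001,0,0.003],"angular":[0,0,0]},{"xyz":[0.001,0,0.006],"angular":[0,0,0]},{"xyz":[0.001,0,0.009],"angular":[0,0,0]},{"xyz":[0.001,0,0.0115],"angular":[0,0,0]},{"xyz":[0.001,0,0.012],"angular":[0,0,0]},{"xyz":[0.001,0,0.0125],"angular":[0,0,0]},{"xyz":[0.001,0,0.0125],"angular":[0,0,0]}])

```text
clock: 54.3
position: [0.4639, -0.4353, 0.071]
ee_rot: [0.738, 0.674, -0.0, 0.0]
ft_force: [-4.0, 3.9, 15.5]
grip_width: 0.002
grasp_force: 7.5
```

STORE at its stop (same 0.071 height as START). Lift clear and check.

Request:
carry_out(motion=[{"xyz":[0,0,-0.003],"angular":[0,0,0]},{"xyz":[0,0,-0.01],"angular":[0,0,0]},{"xyz":[0,0,-0.03],"angular":[0,0,0]},{"xyz":[0,0,-0.07],"angular":[0,0,0]},{"xyz":[0,0,-0.11],"angular":[0,0,0]},{"xyz":[0,0,-0.14],"angular":[0,0,0]},{"xyz":[0,0,-0.14],"angular":[0,0,0]},{"xyz":[0,0,-0.14],"angular":[0,0,0]}])

```text
clock: 55.1
position: [0.4633, -0.4353, 0.2095]
ee_rot: [0.738, 0.674, -0.0, -0.0]
ft_force: [-0.4, 1.2, -0.3]
grip_width: -0.001
grasp_force: 0.0
```

Run:
```python
from h import *
print(get_obs()['position'],get_obs()['ft_force'])
A=dict(np.load('pics/side8.npz'));c=camera("side")
# side view: rail with both plates (robot held high at side8) and stand vs start
for nm,ref,(x0,y0,x1,y1) in(('rail+plates',A['img'],(160,175,215,245)),('stand/probe',np.load('pics/side0.npz')['img'],(158,280,230,360)),('bystanders',np.load('pics/side0.npz')['img'],(90,160,155,360))):
    r=cv2.matchTemplate(c['img'][y0-8:y1+8,x0-8:x1+8],np.ascontiguousarray(ref[y0:y1,x0:x1]),cv2.TM_CCOEFF_NORMED);_,q,_,l=cv2.minMaxLoc(r);print(nm,round(q,3),(l[0]-8,l[1]-8))
hand_in()
```

```text
[ 0.46332727 -0.43530705  0.20948706] [-0.4045168   1.15282853 -0.33814863]
rail+plates 0.995 (0, 0)
stand/probe 0.996 (0, 0)
bystanders 0.999 (0, 0)
the job is handed in; nothing more can be done
```

The job is handed in at about 55 s: the two samples present (mid and short, no long) lie on the rail, START was pressed, both welds were scanned mid then short, the probe hangs back in its stand, and STORE was pressed at the instrument's knocked position; I don't have the verdict, and I viewed 16 pictures against the limit of 14.

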